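Put the wash-ledge rack back in order

TASK

Put the wash things back on the basin ledge's rack. While the grey drip tray is still out in front, lay the blue soap dish (upright) and the nail brush (bristles down) side by side flat in it, then slide the loaded tray under the clear rack all the way to the back. Push every tube that is there fully down, upright, onto the spigot of its own colour, before or after the tray, and leave the steel cup, the little jar and the soap bar where they are.

Things in the scene. Friction and masses are not known exactly. Their poses are not given: they have to be found in the camera images.
- rack: clear plastic rack tier, grey edge trims, fixed on the ledge: 122 deep (x) x 236 wide (y) x 58 high. Origin: centre of its underside; x from open front to back, z up. Under its 6 thick deck (underside at z 52) is a bay 224 wide between side walls, open at the front (-x), ended by a back wall with inner face at x +55. The deck carries four spigots in a row along y, 56 apart, at x +20
- spigot_red: red spigot fixed on the rack's deck: a flange of 48 diameter, 4 high, then an upright pin of 25 diameter with a tapered tip, top at z 40. Origin: its axis at the deck's top (58 above the ledge), z up
- spigot_green: green spigot fixed on the rack's deck: a flange of 48 diameter, 4 high, then an upright pin of 25 diameter with a tapered tip, top at z 40. Origin: its axis at the deck's top (58 above the ledge), z up
- spigot_blue: blue spigot fixed on the rack's deck: a flange of 48 diameter, 4 high, then an upright pin of 25 diameter with a tapered tip, top at z 40. Origin: its axis at the deck's top (58 above the ledge), z up
- spigot_yellow: yellow spigot fixed on the rack's deck: a flange of 48 diameter, 4 high, then an upright pin of 25 diameter with a tapered tip, top at z 40. Origin: its axis at the deck's top (58 above the ledge), z up
- tube_red: loose red plastic tube (toothbrush holder), open at both ends, outer diameter 42, bore 29, height 70, standing upright. Origin: centre of its lower end, z along its axis. Seated, it stands on its spigot's flange (origin 4 above the spigot's origin). May be absent
- tube_green: loose green plastic tube (toothbrush holder), open at both ends, outer diameter 42, bore 29, height 70, standing upright. Origin: centre of its lower end, z along its axis. Seated, it stands on its spigot's flange (origin 4 above the spigot's origin). May be absent
- tube_blue: loose blue plastic tube (toothbrush holder), open at both ends, outer diameter 42, bore 29, height 70, standing upright. Origin: centre of its lower end, z along its axis. Seated, it stands on its spigot's flange (origin 4 above the spigot's origin). May be absent
- tube_yellow: loose yellow plastic tube (toothbrush holder), open at both ends, outer diameter 42, bore 29, height 70, standing upright. Origin: centre of its lower end, z along its axis. Seated, it stands on its spigot's flange (origin 4 above the spigot's origin). May be absent
- tray: loose grey drip tray, 110 deep (x) x 216 wide (y), floor 4 thick, walls 4 thick and 14 high; at its front (-x) an upright grip block 18 (x) x 24 (y), top at z 52, centred at x -72, y 0. Origin: centre of its underside, x to its rear edge, z up. Pushed home, its rear wall meets the rack's back wall, and its origin and axes agree with the rack's
- soap_dish: blue ceramic soap dish, an open rectangular dish 94 long (x) x 60 wide (y) x 26 high, walls 6. Origin: centre of its underside, z up
- nail_brush: brown plastic nail brush lying bristles down: 92 long (x) x 38 wide (y) x 32 high; the brown back is the upper part from z 14 up, pale bristle block below. Origin: centre of the bristles' underside, z up
- cup: steel cup, 76 diameter, 85 high, a bystander. Origin: centre of its underside
- tooth_powder: small white jar with red cap, 54 diameter, 60 high, a bystander. Origin: centre of its underside
- soap_bar: pink bar of soap 75 x 50 x 24, a bystander. Origin: centre of its underside
Mind the look-alikes: they are no part of the job. Leave any pink look-alike of the tube_red alone.

How it is judged:
On the way, in this order (a step that is already met when the one before it is completed fails the run):
1. soap dish and nail brush lie in the drip tray while the tray is still out in front of the rack (x of soap_dish in the frame of tray between -0.05 and 0.05 m and y of soap_dish in the frame of tray between -0.1 and 0.1 m and z of soap_dish in the frame of tray between -0.004 and 0.012 m and angle between each of soap_dish, nail_brush's own z axis and vertical below 0.15 rad and x of nail_brush in the frame of tray between -0.05 and 0.05 m and y of nail_brush in the frame of tray between -0.1 and 0.1 m and z of nail_brush in the frame of tray between -0.004 and 0.012 m and x of tray in the frame of rack below -0.09 m), for 0.2 s.
2. the loaded tray is slid fully home under the rack (x of tray in the frame of rack between -0.006 and 0.006 m and y of tray in the frame of rack between -0.01 and 0.01 m and height (world z) of tray below 0.006 m and angle between tray's own z axis and vertical below 0.05 rad and angle between the x axis of tray and the x axis of rack, either way round below 0.08 rad and x of soap_dish in the frame of tray between -0.05 and 0.05 m and y of soap_dish in the frame of tray between -0.1 and 0.1 m and z of soap_dish in the frame of tray between -0.004 and 0.012 m and angle between each of soap_dish, nail_brush's own z axis and vertical below 0.15 rad and x of nail_brush in the frame of tray between -0.05 and 0.05 m and y of nail_brush in the frame of tray between -0.1 and 0.1 m and z of nail_brush in the frame of tray between -0.004 and 0.012 m), for 0.3 s.
At the end, for the whole second after the job is handed in: Tray home under the rack (within 6 mm of the back stop, 10 mm sideways, flat); soap dish upright and brush bristles down, flat on its floor; every tube present upright on the spigot of its colour, within 5 mm of its axis and 4 mm of its flange; all at rest (all of step 2 and horizontal distance between tube_red and spigot_red below 0.005 m and z of tube_red in the frame of spigot_red below 0.008 m and angle between each of tube_red, tube_green, tube_blue, tube_yellow's own z axis and vertical below 0.06 rad and linear speed of each of tube_red, tube_green, tube_blue, tube_yellow, soap_dish, nail_brush, tray below 0.02 m/s and horizontal distance between tube_green and spigot_green below 0.005 m and z of tube_green in the frame of spigot_green below 0.008 m and horizontal distance between tube_blue and spigot_blue below 0.005 m and z of tube_blue in the frame of spigot_blue below 0.008 m and horizontal distance between tube_yellow and spigot_yellow below 0.005 m and z of tube_yellow in the frame of spigot_yellow below 0.008 m); the robot touches nothing.
It fails at once if the cup is shoved more than 30 mm or tipped over (distance of cup from where it was at the start of the episode above 0.03 m or angle between cup's own z axis and vertical above 0.5 rad).
It fails at once if the tooth powder is shoved more than 30 mm or tipped over (distance of tooth_powder from where it was at the start of the episode above 0.03 m or angle between tooth_powder's own z axis and vertical above 0.5 rad).
It fails at once if the soap bar is shoved more than 30 mm or tipped over (distance of soap_bar from where it was at the start of the episode above 0.03 m or angle between soap_bar's own z axis and vertical above 0.5 rad).
Of tube_red, tube_green, tube_blue, tube_yellow only 3 to 4 are there at a start; the rules pass over those that are not, and their reading is None.
At some moment in a run one of soap_dish, nail_brush, tray may be knocked a few centimetres aside while the robot is not near it.
It also fails if it takes over 210 s, if anything falls off the work surface, if the arm or the gripper's body presses on something with over 40 N, if the wrist force passes 120 N, or if a joint passes its speed limit or range.

ROBOT

A 7-joint arm with a two-finger parallel gripper is mounted at the origin on the work surface. World frame = base frame: x ahead of the robot, y to its left, z up, the work surface at z = 0. Lengths are in m, angles in rad, forces in N, time in s.
With the tool pointing down it reaches from about 0.425 to 0.875 m from the base axis. Payload 4.7 kg.
Tool frame: the origin (TCP) lies between the finger pads; the fingertips stand 19 mm ahead of it and the grasp point (between the pads) is the TCP (ctrl.tip_extent is the distance from the TCP to the fingertips, in m); z points along the fingers, y is the line along which they close (so a half turn about z gives the same grasp; the last joint's range is limited). The gripper opens to 87 mm and grips with 3 to 60 N. Pads are 19 mm wide; open, the fingers measure 117 mm over their backs; the gripper's body (75 mm by 190 mm) begins 51 mm behind the grasp point.
Start: joints at [1.125, 0.321, -0.07, 1.45, 0.023, 1.371, -0.057], TCP at [0.288, -0.583, 0.242] pointing down, gripper open.
Joint ranges: [-2.86, 2.86], [-0.3, 2.09], [-1.38, 1.24], [0.06, 2.45], [-1.56, 4.7], [0.09, 2.05], [-2.69, 2.69]. Speed limits (rad/s): [2.57, 2.57, 3.14, 3.14, 3.14, 3.14, 3.14].

INTERFACE

Orientations are given as a rotation vector (axis times angle).
In Python, from bench import ctrl gives the robot as it stands.
- The arm moves only by the shell command python3 -m crank 'ROWS' [OPENING] [FORCE]. ROWS is JSON, a list of rows, each an object of numbers: "tx", "ty", "tz": the shift along the tool's x, y, z in mm; "turn": the turn about the tool's z in units of 5 degrees (1.0 is 5 degrees). In form: [{"tx": .., "ty": .., "tz": .., "turn": ..}, ...]. A call has 1 to 5 rows; each row is the pose to reach, as a shift and turn from the pose commanded when the call began, along the tool's axes at that moment; what a row does not reach only later rows make up. A row lasts 1/8 s, in which the tool goes at most 62.5 mm and 10.7 degrees, less where a joint would pass 70% of its speed; a pose out of reach is approached as far as the arm can. A call with a gripper value outside its range is refused whole. OPENING is the finger opening in mm, from 0 to 87, set as the call begins (- or left out, the last holds). The fingers move at their own pace and stop on an object; FORCE is the grip in N (left out, the last holds). Time passes only in rows, so rows that repeat a pose let the fingers close. It gives the time, the measured TCP pose, the force, the opening and the grip force at its end, in the units of the state.
- ctrl.get_state(): the state, without advancing time (a new reading comes with each control period).
- ctrl.get_image(name): name is "scene" or "top" or "wrist"; returns (picture, depth): 480x640x3 uint8, red, green, blue; 480x640 float32, m along the optical axis (not along the pixel's ray), 0 where there is no reading.
- ctrl.camera_model(name): a dict with "intrinsics" (3x3 intrinsics, pixels), "dist_coeffs" ([k1, k2, p1, p2, k3] as OpenCV has them; the pictures are not rectified), "origin" and "orientation" of the camera in the world. Camera axes: x right, y down, z forward; pixel columns grow to the right and rows downward; lengths in m; the calibration is good to about 2 mm. A picture is of the moment at which its call begins: read the wrist's pose just before it. camera_model takes no time and is no camera call; for the wrist camera it gives the pose at the moment of the call.
- ctrl.close_job(): hands the job in; it is judged then, once.
Trained networks look in the newest picture that a camera, given by its name, has taken for a name from the list of things; names that differ only in an ending like _2 or _b are one class to them, and where a whole thing is asked for, a point or a joint stands for the part that bears it (a point fixed in the world has none). Each returns a list of dicts, best first, with "confidence" (0 to 1); they miss things now and then, are a little off and sometimes report something else, mostly with a low value. They report only what shows in the picture. A call takes as long as a camera call. They do not tell look-alikes from the thing itself.
- ctrl.recognise(camera, query): "xyz" ([x, y, z] in m, in world coordinates, good to about 4 mm: the middle of the surface that is visible of it).
- ctrl.mark_of(camera, query): "xyz" ([x, y, z] in m, in world coordinates, good to about 4 mm: a listed point, or the origin of a listed thing).
The state is a dict: "time": time; "joint_positions": joint angles; "qd": joint speeds; "joint_torque": joint torques, N m; "position": TCP position; "tool_rot": TCP orientation; "ft_force": force on the tool from outside, world axes, zero at the start; "torque": the same for the moment, N m; "grip_width": opening from 0.0 (shut) to 1.0 (fully open); "grip_force": force on a finger pad.
Only numpy, scipy, OpenCV 4.12 (cv2) and the standard library are available. Lean on these libraries where they do the work, as an engineer would, in place of code of your own. Each camera call takes 0.05 s, during which the arm holds its last target. There are 200 camera calls.

## Working session

There is one attempt and no reset: what is moved stays moved. The work goes in short steps, Python scripts to look and compute and a shell command to move; the robot and the scene stay as the last step left them, time stands still between calls to the robot, and variables do not carry over. Pictures are saved under pics/ and viewed, at most 14 in all, crops included, and the job is handed in when it is done.

```bash
ls; mkdir -p pics
cat > h.py <<'E'
from bench import ctrl
import numpy as np, cv2
from scipy.spatial.transform import Rotation as R
def rot(o):
    o=np.array(o,float)
    return o if o.shape==(3,3) else R.from_rotvec(o).as_matrix() if o.size==3 else R.from_quat(o).as_matrix()
def snap(cam,fn=None):
    m=ctrl.camera_model(cam); p,d=ctrl.get_image(cam)
    if fn: cv2.imwrite('pics/'+fn,p[:,:,::-1])
    return m,p,d
def cloud(m,d):
    K=np.array(m['intrinsics']);h,w=d.shape
    u,v=np.meshgrid(np.arange(w),np.arange(h))
    n=cv2.undistortPoints(np.stack([u,v],-1).reshape(-1,1,2).astype(np.float32),K,np.array(m['dist_coeffs'])).reshape(h,w,2)
    P=np.dstack([n*d[...,None],d])
    W=P@rot(m['orientation']).T+np.array(m['origin']); W[d==0]=np.nan
    return W
def st():
    s=ctrl.get_state();Rt=rot(s['tool_rot'])
    return s,np.array(s['position']),Rt
def rel(x,y,z,yaw=None):
    """shift in tool axes (mm) and turn (5deg units) to reach world point; yaw = wanted dir of tool y in world xy (rad), mod pi"""
    s,p,Rt=st(); d=Rt.T@(np.array([x,y,z])-p)*1000
    out=dict(zip(('tx','ty','tz'),d.round(1)))
    if yaw is not None:
        cur=np.arctan2(Rt[1,1],Rt[0,1]); dy=(yaw-cur+np.pi/2)%np.pi-np.pi/2
        out['turn']=round(float(-np.degrees(dy)/5*np.sign(-Rt[2,2])),2)
    out['q7']=round(s['joint_positions'][6],2); return out
E
python3 - <<'E'
from h import *
s,p,Rt=st();print(s,Rt.round(3))
for c in('top','scene'):
    m,pp,d=snap(c,c+'0.png');print(c,m)
    if 1:
        for q in 'rack spigot_red spigot_green spigot_blue spigot_yellow tube_red tube_green tube_blue tube_yellow tray soap_dish nail_brush cup tooth_powder soap_bar'.split():
            print(q,[(np.round(r['xyz'],3).tolist(),round(r['confidence'],2)) for r in ctrl.mark_of(c,q)[:3]])
E
```

```text
pics
{'time': 0.0, 'joint_positions': array([ 1.12510766,  0.32178302, -0.07006676,  1.45169519,  0.02261889,
        1.37078914, -0.0568706 ]), 'qd': array([-1.45670219e-03, -1.06388056e-03, -6.35952256e-05, -1.62930247e-05,
       -1.06491098e-03, -4.75961668e-04,  6.02260526e-04]), 'joint_torque': array([ 7.86731380e-05, -4.91294825e+01, -4.04103007e-01, -3.12531710e+01,
       -6.40001404e-02,  4.37933556e-02,  1.90544711e-04]), 'position': array([ 0.28815156, -0.58205487,  0.24047717]), 'tool_rot': array([-3.05716302e+00, -7.15549670e-01,  8.63329935e-04]), 'ft_force': array([-0.04413505,  0.88762621,  0.60841757]), 'torque': array([ 0.01412539, -0.02378641, -0.03457079]), 'grip_force': 0.0, 'grip_width': 1.0037920971788639} [[ 0.896  0.444 -0.001]
 [ 0.444 -0.896  0.002]
 [-0.    -0.002 -1.   ]]
top {'intrinsics': array([[516.89965684,   0.        , 323.63337501],
       [  0.        , 516.89965684, 238.35890814],
       [  0.        ,   0.        ,   1.        ]]), 'dist_coeffs': array([0.03699658, 0.        , 0.        , 0.        , 0.        ]), 'origin': array([0.30407688, 
[... 1535 characters left out ...]
.051, 0.059], 0.83)]
spigot_yellow [([0.691, -0.112, 0.057], 0.7), ([0.477, 0.236, 0.001], 0.41), ([0.489, -0.244, 0.002], 0.35)]
tube_red [([0.33, -0.23, 0.007], 0.63), ([0.347, 0.334, -0.002], 0.58), ([0.436, 0.349, -0.002], 0.55)]
tube_green [([0.49, -0.242, -0.0], 0.86)]
tube_blue [([0.475, 0.236, -0.001], 0.62), ([0.33, -0.226, 0.007], 0.6)]
tube_yellow [([0.484, -0.339, 0.004], 0.87)]
tray [([0.525, -0.037, 0.002], 0.57)]
soap_dish [([0.619, -0.282, -0.002], 0.84), ([0.604, 0.385, 0.003], 0.71)]
nail_brush [([0.604, 0.261, 0.002], 0.73)]
cup [([0.6, 0.385, 0.001], 0.87)]
tooth_powder [([0.326, 0.227, 0.002], 0.55)]
soap_bar [([0.329, -0.23, 0.004], 0.73), ([0.327, 0.225, 0.003], 0.43)]
```

View pics/top0.png

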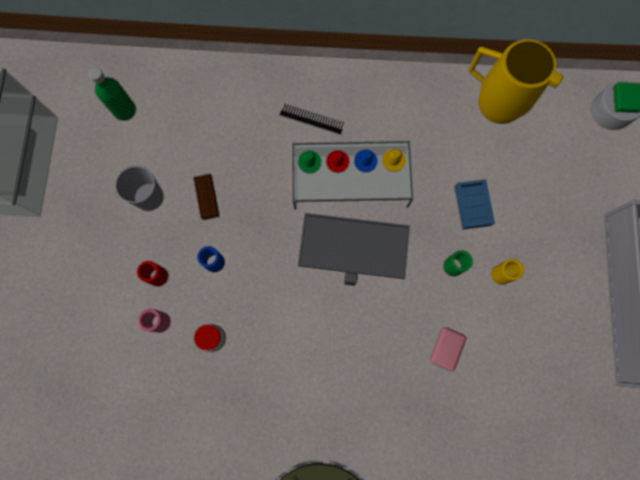

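Run:
```python
from h import *
# enlarged crop of the two red-like tubes, top camera
m=ctrl.camera_model('top')
im=cv2.imread('pics/top0.png')
K=np.array(m['intrinsics'])
pts=np.array([[.437,.35,.07],[.35,.332,.07]])
Rc=rot(m['orientation']).T
px=cv2.projectPoints(pts,cv2.Rodrigues(Rc)[0],-Rc@np.array(m['origin']),K,np.array(m['dist_coeffs']))[0].reshape(-1,2);print(px)
u,v=px.mean(0).astype(int)
c=im[max(v-60,0):v+60,max(u-75,0):u+75];cv2.imwrite('pics/crop.png',cv2.resize(c,None,fx=4,fy=4))
for a,b in px.astype(int): print(im[b-7:b+8,a-15:a+16].reshape(-1,3)[:,::-1].max(0),np.median(im[b-12:b+13,a-12:a+13].reshape(-1,3)[:,::-1],0))
```

```text
[[145.15392936 272.79445379]
 [148.70612563 320.35653296]]
[137 124 121] [113.  21.  17.]
[151 124 122] [120.  66.  84.]
```

View pics/crop.png

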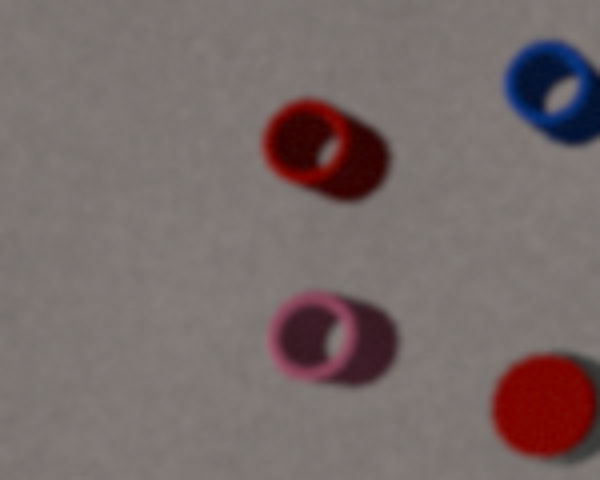

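Red candidates: red tube (150,272) and pink tube (152,320), plus the jar's red cap (207,337). The crop shows that the tube at (150,272) is true red, so that is tube_red; (152,320) is the pink look-alike and stays alone. All four tubes are present. The tray is at (354,247), the dish at (474,204), the brush at (206,197) and the rack at (352,172). Next come precise fits from depth.

```bash
cat > fit.py <<'E'
from h import *
def near(W,c,r,z0,z1):
    return (np.hypot(W[...,0]-c[0],W[...,1]-c[1])<r)&(W[...,2]>z0)&(W[...,2]<z1)
def rect(Q):
    r=cv2.minAreaRect((Q[:,:2]*1000).astype(np.float32)); (cx,cy),(w,h),a=r
    if w<h: w,h,a=h,w,a+90
    return np.round([cx/1000,cy/1000],4),round(w),round(h),round((a+90)%180-90,1)  # angle of long axis, deg
def hue(p): return cv2.cvtColor(p,cv2.COLOR_RGB2HSV)
RNG={'red':(0,6),'green':(50,75),'blue':(100,125),'yellow':(20,32)}
def colmask(p,c):
    h=hue(p);a,b=RNG[c];return (h[...,0]>=a)&(h[...,0]<=b)&(h[...,1]>150)&(h[...,2]>40)
def circ(Q):
    c,r=cv2.minEnclosingCircle((Q[:,:2]*1000).astype(np.float32));return np.round(np.array(c)/1000,4),round(2*r,1)
E
python3 - <<'E'
from fit import *
for cam in('top','scene'):
    m,p,d=snap(cam);W=cloud(m,d);print(cam)
    print('table z',np.nanmedian(W[near(W,(.52,.12),.03,-.1,.1)][:,2]))
    for n,c,r,z0,z1 in(('tray',(.523,-.04),.14,.008,.03),('dish',(.622,-.28),.07,.012,.05),('brush',(.605,.262),.065,.02,.05),('deck',(.664,-.03),.14,.048,.066)):
        Q=W[near(W,c,r,z0,z1)];print(n,len(Q),rect(Q) if len(Q)>9 else None, np.nanmedian(Q[:,2]).round(4))
    for k,c,s in(('red',(.437,.35),(.681,.002)),('green',(.49,-.242),(.678,.056)),('blue',(.474,.236),(.687,-.053)),('yellow',(.481,-.337),(.692,-.108))):
        cm=colmask(p,k)
        for nm,cc,r,z0,z1 in(('tube',c,.045,.062,.08),('flange',s,.035,.055,.07),('pin',s,.03,.08,.11)):
            Q=W[near(W,cc,r,z0,z1)&cm];print(k,nm,len(Q),circ(Q) if len(Q)>3 else None,Q[:,:2].mean(0).round(4) if len(Q) else '')
E
```

```text
top
table z -0.0006023690795357028
tray 843 (array([ 0.5224, -0.0429]), 236, 158, -80.9) 0.0129
dish 701 (array([ 0.622 , -0.2819]), 96, 64, 10.3) 0.0238
brush 834 (array([0.6064, 0.2642]), 93, 39, 15.2) 0.0297
deck 6366 (array([ 0.6646, -0.0271]), 237, 126, -85.8) 0.0581
red tube 180 (array([0.4409, 0.3456]), 41.0) [0.4401 0.3456]
red flange 222 (array([0.6829, 0.0018]), 47.2) [0.6774 0.0021]
red pin 125 (array([0.6816, 0.003 ]), 25.3) [0.6788 0.0029]
green tube 169 (array([ 0.4923, -0.24  ]), 40.5) [ 0.4916 -0.2388]
green flange 201 (array([0.6782, 0.0573]), 46.1) [0.6728 0.0573]
green pin 128 (array([0.6762, 0.0574]), 24.8) [0.6749 0.058 ]
blue tube 177 (array([0.4741, 0.2372]), 40.1) [0.4735 0.2368]
blue flange 218 (array([ 0.6864, -0.053 ]), 46.1) [ 0.6809 -0.053 ]
blue pin 137 (array([ 0.6856, -0.0526]), 25.9) [ 0.6831 -0.0527]
yellow tube 224 (array([ 0.4818, -0.3363]), 41.5) [ 0.4814 -0.3353]
yellow flange 235 (array([ 0.6909, -0.1089]), 47.5) [ 0.6856 -0.1077]
yellow pin 139 (array([ 0.6899, -0.1086]), 26.1) [ 0.6873 -0.1081]
scene
table z -0.0001824034373827388
tray 897 (ar
[... 312 characters left out ...]
827, 0.001 ]), 47.7) [ 0.6871 -0.0033]
red pin 159 (array([6.845e-01, 6.000e-04]), 24.0) [ 0.6867 -0.0016]
green tube 195 (array([ 0.495 , -0.2416]), 40.4) [ 0.4968 -0.2432]
green flange 220 (array([0.6793, 0.0565]), 44.4) [0.6828 0.0531]
green pin 131 (array([0.6803, 0.0546]), 22.6) [0.6826 0.0533]
blue tube 148 (array([0.4754, 0.236 ]), 43.3) [0.4782 0.2349]
blue flange 274 (array([ 0.6872, -0.0551]), 46.6) [ 0.6912 -0.0586]
blue pin 165 (array([ 0.6902, -0.0558]), 23.2) [ 0.6914 -0.0573]
yellow tube 242 (array([ 0.4839, -0.3386]), 42.5) [ 0.4849 -0.3387]
yellow flange 289 (array([ 0.6908, -0.1102]), 46.7) [ 0.6958 -0.1143]
yellow pin 175 (array([ 0.6929, -0.1104]), 24.8) [ 0.6954 -0.1126]
```

```bash
python3 -c "
from h import *
print(rel(.6225,-.282,.12,np.radians(100.2)))"
```

```text
{'tx': np.float64(432.8), 'ty': np.float64(-121.1), 'tz': np.float64(121.5), 'turn': 3.23, 'q7': np.float64(-0.06)}
```

```bash
python3 -m crank '[{"tx":50,"ty":-14,"tz":14,"turn":1},{"tx":105,"ty":-28,"tz":28,"turn":2},{"tx":160,"ty":-43,"tz":42,"turn":3},{"tx":215,"ty":-60,"tz":60,"turn":3.2},{"tx":265,"ty":-75,"tz":75,"turn":3.2}]' 87 20; python3 -c "
from h import *
print(rel(.6225,-.282,.12,np.radians(100.2)))"
```

```text
time: 2.33
position: [0.4941, -0.3959, 0.1661]
tool_rot: [3.129, 0.284, 0.0]
ft_force: [0.8, -1.3, 0.0]
grip_width: 0.997
grip_force: 0.0
{'tx': np.float64(146.8), 'ty': np.float64(-88.9), 'tz': np.float64(46.1), 'turn': 0.04, 'q7': np.float64(-0.8)}
```

```bash
python3 -m crank '[{"tx":50,"ty":-30,"tz":15},{"tx":100,"ty":-60,"tz":30},{"tx":147,"ty":-89,"tz":46},{"tx":147,"ty":-89,"tz":46},{"tx":147,"ty":-89,"tz":46}]'; python3 -c "
from h import *
print(rel(.6225,-.282,.031,np.radians(100.2)))"
```

```text
{'tx': np.float64(146.8), 'ty': np.float64(-88.9), 'tz': np.float64(135.1), 'turn': 0.04, 'q7': np.float64(-0.8)}$[0]: bad value
```

```bash
python3 -m crank '[{"tx":50,"ty":-30,"tz":15,"turn":0},{"tx":100,"ty":-60,"tz":30,"turn":0},{"tx":147,"ty":-89,"tz":46,"turn":0},{"tx":147,"ty":-89,"tz":46,"turn":0},{"tx":147,"ty":-89,"tz":46,"turn":0}]'; python3 -c "
from h import *
print(rel(.6225,-.282,.031,np.radians(100.2)))"
```

```text
time: 2.95
position: [0.6209, -0.2843, 0.1203]
tool_rot: [3.128, 0.283, -0.002]
ft_force: [-0.6, -0.6, 0.1]
grip_width: 1.0
grip_force: 0.0
{'tx': np.float64(2.1), 'ty': np.float64(-2.0), 'tz': np.float64(89.3), 'turn': 0.03, 'q7': np.float64(-1.08)}
```

```bash
python3 -m crank '[{"tx":1,"ty":-1,"tz":40,"turn":0},{"tx":1,"ty":-1,"tz":75,"turn":0},{"tx":1,"ty":-1,"tz":90,"turn":0},{"tx":1,"ty":-1,"tz":90,"turn":0}]' && python3 -m crank '[{"tx":0,"ty":0,"tz":0,"turn":0},{"tx":0,"ty":0,"tz":0,"turn":0},{"tx":0,"ty":0,"tz":0,"turn":0},{"tx":0,"ty":0,"tz":0,"turn":0},{"tx":0,"ty":0,"tz":0,"turn":0}]' 40 25
```

```text
time: 3.45
position: [0.6209, -0.2839, 0.0301]
tool_rot: [3.129, 0.28, -0.002]
ft_force: [0.0, -0.0, -0.1]
grip_width: 1.001
grip_force: 0.0
time: 4.08
position: [0.6225, -0.2827, 0.0313]
tool_rot: [3.128, 0.283, 0.001]
ft_force: [-0.6, 0.1, 5.1]
grip_width: 0.685
grip_force: 25.0
```

```bash
python3 -m crank '[{"tx":0,"ty":0,"tz":-40,"turn":0},{"tx":0,"ty":0,"tz":-90,"turn":0},{"tx":0,"ty":0,"tz":-120,"turn":0},{"tx":0,"ty":0,"tz":-120,"turn":0}]'
cat > tray.py <<'E'
from fit import *
def tray(cam='top',c=(.523,-.04),r=.14):
    m,p,d=snap(cam);W=cloud(m,d)
    Q=W[near(W,c,r,-.02,.025)&(p.astype(int).max(2)<100)&(p.astype(int).max(2)-p.astype(int).min(2)<25)]
    g=np.zeros((400,400),np.uint8);ij=((Q[:,:2]-np.array(c))*1000+200).astype(int);ok=((ij>=0)&(ij<400)).all(1);g[tuple(ij[ok].T)]=255
    g=cv2.morphologyEx(g,cv2.MORPH_CLOSE,np.ones((9,9)));g=cv2.morphologyEx(g,cv2.MORPH_OPEN,np.ones((45,45)))
    a=np.argwhere(g)/1000-.1995+np.array(c)
    return rect(a),W,p
if __name__=='__main__':
    for cam in('top','scene'):print(tray(cam)[0])
E
python3 tray.py
```

```text
time: 4.58
position: [0.6235, -0.2831, 0.153]
tool_rot: [3.126, 0.283, 0.007]
ft_force: [0.0, 0.7, -2.4]
grip_width: 0.686
grip_force: 25.0
(array([ 0.5236, -0.0404]), 215, 111, 86.4)
(array([ 0.5235, -0.042 ]), 215, 108, -90.0)
```

```bash
python3 -c "
from h import *
print(rel(.5203,-.093,.12,np.radians(-3.6)))"
```

```text
{'tx': np.float64(-65.1), 'ty': np.float64(-204.3), 'tz': np.float64(29.1), 'turn': -15.21, 'q7': np.float64(-1.08)}
```

```bash
python3 -m crank '[{"tx":-14,"ty":-40,"tz":0,"turn":-2},{"tx":-28,"ty":-85,"tz":0,"turn":-4},{"tx":-42,"ty":-130,"tz":5,"turn":-6},{"tx":-56,"ty":-170,"tz":15,"turn":-8},{"tx":-65,"ty":-204,"tz":29,"turn":-10}]'&& python3 -m crank '[{"tx":0,"ty":0,"tz":0,"turn":-2},{"tx":0,"ty":0,"tz":0,"turn":-4},{"tx":0,"ty":0,"tz":0,"turn":-5.2},{"tx":0,"ty":0,"tz":0,"turn":-5.2},{"tx":0,"ty":0,"tz":0,"turn":-5.2}]'; sed -i 's/np.ones((45,45))/cv2.getStructuringElement(2,(37,37))/' tray.py; python3 tray.py; python3 -c "
from h import *
print(rel(.5203,-.093,.036,np.radians(-3.6)))"
```

```text
time: 5.3
position: [0.519, -0.0918, 0.1189]
tool_rot: [-2.708, -1.586, 0.004]
ft_force: [0.1, -0.1, -2.0]
grip_width: 0.688
grip_force: 25.0
time: 5.92
position: [0.5206, -0.0935, 0.1203]
tool_rot: [-2.292, -2.146, 0.002]
ft_force: [0.8, 0.4, -2.3]
grip_width: 0.686
grip_force: 25.0
(array([ 0.526 , -0.0013]), 135, 111, 85.5)
(array([ 0.5291, -0.0414]), 220, 100, -88.4)
{'tx': np.float64(0.5), 'ty': np.float64(-0.7), 'tz': np.float64(84.9), 'turn': -0.02, 'q7': np.float64(-0.02)}
```

```bash
python3 -m crank '[{"tx":0,"ty":0,"tz":40,"turn":0},{"tx":0,"ty":0,"tz":70,"turn":0},{"tx":0,"ty":0,"tz":82,"turn":0},{"tx":0,"ty":0,"tz":85,"turn":0},{"tx":0,"ty":0,"tz":85,"turn":0}]' && python3 -m crank '[{"tx":0,"ty":0,"tz":0,"turn":0},{"tx":0,"ty":0,"tz":0,"turn":0},{"tx":0,"ty":0,"tz":0,"turn":0}]' 76 && python3 -m crank '[{"tx":0,"ty":0,"tz":-50,"turn":0},{"tx":0,"ty":0,"tz":-100,"turn":0},{"tx":0,"ty":0,"tz":-120,"turn":0},{"tx":0,"ty":0,"tz":-120,"turn":0}]' 87
python3 - <<'E'
from fit import *
for cam in('top','scene'):
    m,p,d=snap(cam);W=cloud(m,d)
    Q=W[near(W,(.605,.264),.08,.02,.05)];print(rect(Q),np.median(Q[:,2]))
print(rel(.6065,.264,.15,np.radians(90+16)))
E
```

```text
time: 6.65
position: [0.5223, -0.0937, 0.0375]
tool_rot: [2.29, 2.148, 0.001]
ft_force: [0.6, 0.9, -2.3]
grip_width: 0.69
grip_force: 25.0
time: 7.02
position: [0.522, -0.0937, 0.0372]
tool_rot: [2.29, 2.149, 0.001]
ft_force: [0.5, -0.1, -0.4]
grip_width: 0.858
grip_force: 0.0
time: 7.52
position: [0.5228, -0.0938, 0.1585]
tool_rot: [2.288, 2.147, 0.003]
ft_force: [-0.3, 0.4, -0.0]
grip_width: 0.996
grip_force: 0.0
(array([0.606 , 0.2642]), 92, 38, 15.7) 0.02952740777279317
(array([0.6071, 0.2635]), 92, 41, 16.7) 0.02937840290806032
{'tx': np.float64(362.3), 'ty': np.float64(62.6), 'tz': np.float64(5.6), 'turn': 14.07, 'q7': np.float64(-0.0)}
```

```bash
python3 -m crank '[{"tx":55,"ty":9,"tz":0,"turn":2},{"tx":110,"ty":18,"tz":0,"turn":4},{"tx":165,"ty":27,"tz":0,"turn":6},{"tx":220,"ty":36,"tz":0,"turn":8},{"tx":275,"ty":47,"tz":0,"turn":10}]' && python3 -m crank '[{"tx":5,"ty":0,"tz":0,"turn":2},{"tx":5,"ty":0,"tz":0,"turn":4},{"tx":5,"ty":0,"tz":0,"turn":4},{"tx":5,"ty":0,"tz":0,"turn":4}]'
python3 - <<'E'
from fit import *
print(rel(.6065,.264,.12,np.radians(90+16)))
E
```

```text
time: 8.25
position: [0.5842, 0.1738, 0.1544]
tool_rot: [-2.972, -1.019, 0.005]
ft_force: [0.9, -0.4, -0.1]
grip_width: 1.002
grip_force: 0.0
time: 8.75
position: [0.5882, 0.1756, 0.1555]
tool_rot: [3.101, 0.501, -0.003]
ft_force: [0.5, -0.1, 0.1]
grip_width: 0.997
grip_force: 0.0
{'tx': np.float64(45.3), 'ty': np.float64(-78.1), 'tz': np.float64(35.4), 'turn': 0.47, 'q7': np.float64(-1.72)}
```

```bash
python3 -m crank '[{"tx":25,"ty":-43,"tz":20,"turn":0.4},{"tx":45,"ty":-78,"tz":35,"turn":0.4},{"tx":45,"ty":-78,"tz":35,"turn":0.4},{"tx":45,"ty":-78,"tz":35,"turn":0.4}]'
python3 - <<'E'
from fit import *
print(rel(.6065,.264,.041,np.radians(90+16)))
E
```

```text
time: 9.25
position: [0.6072, 0.2631, 0.1212]
tool_rot: [3.109, 0.444, -0.001]
ft_force: [-0.5, -0.2, -0.4]
grip_width: 1.004
grip_force: 0.0
{'tx': np.float64(-0.4), 'ty': np.float64(-1.1), 'tz': np.float64(80.2), 'turn': 0.05, 'q7': np.float64(-1.91)}
```

```bash
python3 -m crank '[{"tx":0,"ty":-1,"tz":40,"turn":0},{"tx":0,"ty":-1,"tz":65,"turn":0},{"tx":0,"ty":-1,"tz":80,"turn":0},{"tx":0,"ty":-1,"tz":80,"turn":0}]' && python3 -m crank '[{"tx":0,"ty":0,"tz":0,"turn":0},{"tx":0,"ty":0,"tz":0,"turn":0},{"tx":0,"ty":0,"tz":0,"turn":0},{"tx":0,"ty":0,"tz":0,"turn":0},{"tx":0,"ty":0,"tz":0,"turn":0}]' 20 20 && python3 -m crank '[{"tx":0,"ty":0,"tz":-40,"turn":0},{"tx":0,"ty":0,"tz":-80,"turn":0},{"tx":0,"ty":0,"tz":-110,"turn":0},{"tx":0,"ty":0,"tz":-110,"turn":0}]'; python3 tray.py;  python3 - <<'E'
from fit import *
for cam in('top','scene'):
    m,p,d=snap(cam,cam+'1.png');W=cloud(m,d)
    Q=W[near(W,(.52,-.093),.08,.02,.04)&(hue(p)[...,1]>100)];print('dish',rect(Q),np.median(Q[:,2]))
print(rel(.527,.011,.15,np.radians(-3.6)))
E
```

```text
time: 9.75
position: [0.6068, 0.2635, 0.041]
tool_rot: [3.11, 0.441, -0.002]
ft_force: [-0.3, -0.1, -0.2]
grip_width: 0.999
grip_force: 0.0
time: 10.38
position: [0.6069, 0.2651, 0.0417]
tool_rot: [3.11, 0.443, 0.0]
ft_force: [-0.6, 0.5, -0.6]
grip_width: 0.52
grip_force: 0.0
time: 10.88
position: [0.6085, 0.266, 0.1548]
tool_rot: [-3.109, -0.443, -0.009]
ft_force: [0.2, -0.4, -0.1]
grip_width: 0.235
grip_force: 0.0
(array([0.526, 0.007]), 117, 110, 86.1)
(array([0.5232, 0.0139]), 105, 101, 86.1)
dish (array([ 0.5228, -0.0931]), 94, 61, 86.3) 0.028918907520804726
dish (array([ 0.5238, -0.0944]), 94, 64, 85.4) 0.028331485892932107
{'tx': np.float64(-146.7), 'ty': np.float64(221.3), 'tz': np.float64(0.4), 'turn': -14.04, 'q7': np.float64(-1.9)}
```

View pics/top1.png

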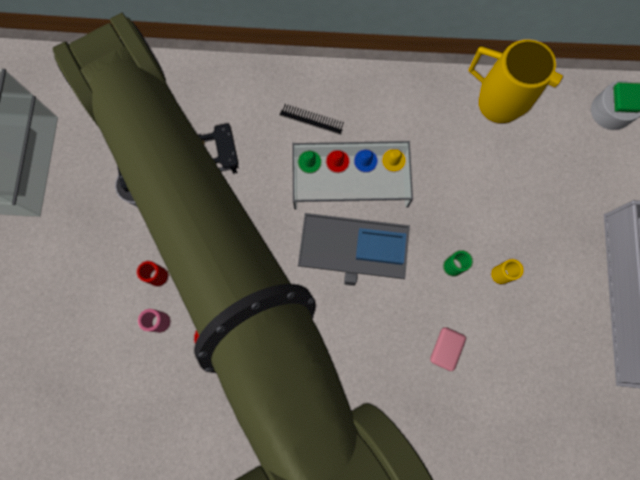

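The dish lies in the tray at (382,247). The fingers had not finished closing on the brush (opening still 45 mm), so the lift came up empty and I redo it.

```bash
python3 -m crank '[{"tx":0,"ty":0,"tz":0,"turn":0},{"tx":0,"ty":0,"tz":0,"turn":0},{"tx":0,"ty":0,"tz":0,"turn":0},{"tx":0,"ty":0,"tz":0,"turn":0},{"tx":0,"ty":0,"tz":0,"turn":0}]' 70
python3 - <<'E'
from fit import *
m,p,d=snap('scene');W=cloud(m,d)
Q=W[near(W,(.605,.264),.08,.015,.045)];print(rect(Q),np.median(Q[:,2]))
m,p,d=snap('wrist','wrist1.png');W=cloud(m,d)
h=hue(p);Q=W[near(W,(.605,.264),.1,.02,.045)];print(rect(Q),np.median(Q[:,2]))
print(rel(.6065,.264,.041,np.radians(90+16)))
E
```

```text
time: 11.7
position: [0.6069, 0.265, 0.1516]
tool_rot: [3.11, 0.443, 0.0]
ft_force: [-0.4, 0.3, -0.3]
grip_width: 0.716
grip_force: 0.0
(array([0.6064, 0.2642]), 94, 45, 12.9) 0.029004650832042178
(array([0.5962, 0.302 ]), 114, 91, -74.2) 0.02948047343803256
{'tx': np.float64(-0.7), 'ty': np.float64(0.9), 'tz': np.float64(110.6), 'turn': 0.04, 'q7': np.float64(-1.9)}
```

Brush unmoved. Descend again and close for long enough.

```bash
python3 -m crank '[{"tx":0,"ty":0,"tz":40,"turn":0},{"tx":0,"ty":0,"tz":80,"turn":0},{"tx":0,"ty":0,"tz":110,"turn":0},{"tx":0,"ty":0,"tz":110,"turn":0}]' && python3 -m crank '[{"tx":0,"ty":0,"tz":0,"turn":0},{"tx":0,"ty":0,"tz":0,"turn":0},{"tx":0,"ty":0,"tz":0,"turn":0},{"tx":0,"ty":0,"tz":0,"turn":0},{"tx":0,"ty":0,"tz":0,"turn":0}]' 20 25 && python3 -m crank '[{"tx":0,"ty":0,"tz":0,"turn":0},{"tx":0,"ty":0,"tz":0,"turn":0},{"tx":0,"ty":0,"tz":0,"turn":0}]'
```

```text
time: 12.3
position: [0.6049, 0.2639, 0.0388]
tool_rot: [3.109, 0.443, -0.009]
ft_force: [-0.5, -1.2, 0.2]
grip_width: 0.806
grip_force: 0.0
time: 12.92
position: [0.6073, 0.2651, 0.0423]
tool_rot: [-3.11, -0.443, -0.001]
ft_force: [-0.6, 0.0, 3.0]
grip_width: 0.436
grip_force: 25.0
time: 13.3
position: [0.6073, 0.2651, 0.0423]
tool_rot: [3.11, 0.443, 0.001]
ft_force: [-0.1, -1.5, 5.9]
grip_width: 0.432
grip_force: 25.0
```

```bash
python3 -m crank '[{"tx":0,"ty":0,"tz":-40,"turn":0},{"tx":0,"ty":0,"tz":-80,"turn":0},{"tx":0,"ty":0,"tz":-110,"turn":0},{"tx":0,"ty":0,"tz":-110,"turn":0}]';python3 - <<'E'
from h import *
print(rel(.527,.011,.15,np.radians(-3.6)))
E
```

```text
time: 13.8
position: [0.6082, 0.2659, 0.1539]
tool_rot: [-3.109, -0.443, -0.007]
ft_force: [0.7, -0.1, -1.9]
grip_width: 0.434
grip_force: 25.0
{'tx': np.float64(-149.1), 'ty': np.float64(222.1), 'tz': np.float64(3.1), 'turn': -14.04, 'q7': np.float64(-1.9)}
```

```bash
python3 -m crank '[{"tx":-30,"ty":45,"tz":0,"turn":-2},{"tx":-60,"ty":90,"tz":0,"turn":-4},{"tx":-90,"ty":135,"tz":0,"turn":-6},{"tx":-120,"ty":180,"tz":0,"turn":-8},{"tx":-149,"ty":222,"tz":3,"turn":-10}]' && python3 -m crank '[{"tx":0,"ty":0,"tz":0,"turn":-2},{"tx":0,"ty":0,"tz":0,"turn":-4},{"tx":0,"ty":0,"tz":0,"turn":-4},{"tx":0,"ty":0,"tz":0,"turn":-4}]'
python3 - <<'E'
from tray import *
m,p,d=snap('top');W=cloud(m,d)
Q=W[near(W,(.52,-.093),.08,.02,.04)&(hue(p)[...,1]>100)];print('dish',rect(Q))
Q=W[near(W,(.52,-.093),.08,.008,.04)];print('near dish',rect(Q))
print(rel(.5265,.011,.0475,np.radians(-3.6)))
E
```

```text
time: 14.42
position: [0.5249, 0.0101, 0.1469]
tool_rot: [-2.633, -1.712, 0.003]
ft_force: [0.4, 0.2, 0.3]
grip_width: 0.43
grip_force: 25.0
time: 14.92
position: [0.526, 0.0123, 0.1478]
tool_rot: [-2.304, -2.134, 0.001]
ft_force: [-0.1, -0.3, -0.4]
grip_width: 0.436
grip_force: 25.0
dish (array([ 0.522 , -0.1328]), 64, 27, 13.9)
near dish (array([ 0.5181, -0.1282]), 111, 41, -2.7)
{'tx': np.float64(-1.3), 'ty': np.float64(0.5), 'tz': np.float64(100.5), 'turn': -0.15, 'q7': np.float64(-0.24)}
```

```bash
python3 -m crank '[{"tx":-1,"ty":0,"tz":40,"turn":0},{"tx":-1,"ty":0,"tz":80,"turn":0},{"tx":-1,"ty":0,"tz":95,"turn":0},{"tx":-1,"ty":0,"tz":100,"turn":0},{"tx":-1,"ty":0,"tz":100,"turn":0}]' && python3 -m crank '[{"tx":0,"ty":0,"tz":0,"turn":0},{"tx":0,"ty":0,"tz":0,"turn":0},{"tx":0,"ty":0,"tz":0,"turn":0},{"tx":0,"ty":0,"tz":0,"turn":0}]' 65 && python3 -m crank '[{"tx":0,"ty":0,"tz":-50,"turn":0},{"tx":0,"ty":0,"tz":-100,"turn":0},{"tx":0,"ty":0,"tz":-150,"turn":0},{"tx":0,"ty":-60,"tz":-150,"turn":0},{"tx":0,"ty":-120,"tz":-150,"turn":0}]'
python3 - <<'E'
from tray import *
m,p,d=snap('scene','scene2.png')
m,p,d=snap('top','top2.png');W=cloud(m,d)
Q=W[near(W,(.52,-.04),.14,.022,.05)&(hue(p)[...,1]>100)];a=Q[:,1]<-.041;print(rect(Q[a]),rect(Q[~a]),np.median(Q[a][:,2]),np.median(Q[~a][:,2]))
E
```

```text
time: 15.6
position: [0.5273, 0.0114, 0.0496]
tool_rot: [2.301, 2.137, 0.002]
ft_force: [0.1, -0.0, -0.2]
grip_width: 0.432
grip_force: 25.0
time: 16.1
position: [0.5266, 0.0112, 0.0489]
tool_rot: [2.302, 2.138, 0.0]
ft_force: [-0.3, 0.3, -0.3]
grip_width: 0.728
grip_force: 0.0
time: 16.73
position: [0.406, 0.0206, 0.1992]
tool_rot: [-2.301, -2.139, -0.002]
ft_force: [0.2, 0.5, 0.9]
grip_width: 0.748
grip_force: 0.0
(array([ 0.5224, -0.1031]), 74, 61, 86.3) (array([0., 0.]), 0, 0, 0.0) 0.029345536813478068 nan
  return _methods._mean(a, axis=axis, dtype=dtype,
  ret = ret.dtype.type(ret / rcount)
```

View pics/scene2.png

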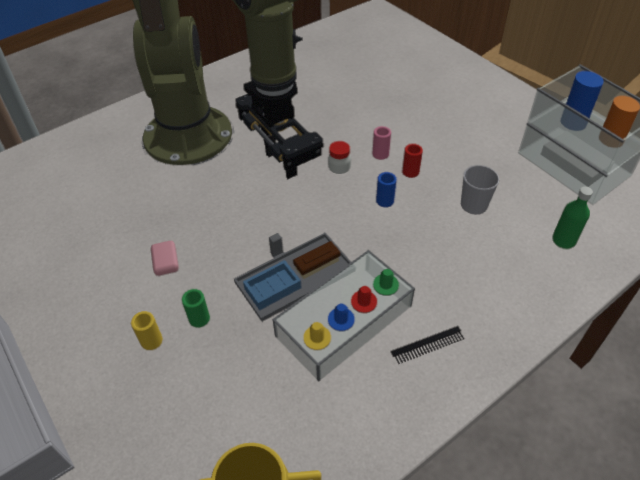

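Dish at (273,286) and brush at (318,257) lie flat in the tray in the scene view, tray still out in front. Now find the grip block (276,245).

Run:
```python
from tray import *
from scipy.spatial import ConvexHull
m,p,d=snap('scene');W=cloud(m,d)
Q=W[near(W,(.45,-.037),.03,.035,.06)];print('block',len(Q),rect(Q),Q[:,2].max())
h=hue(p)
for n,a in(('dish',(h[...,0]>95)&(h[...,1]>80)),('brush',(h[...,0]<15)&(h[...,1]>100))):
    Q=W[near(W,(.523,-.04),.12,.02,.05)&a];print(n,len(Q),rect(Q),np.median(Q[:,2]))
print(rel(.4487,-.0363,.09,np.radians(86.4)))
```

```text
block 147 (array([ 0.4537, -0.0361]), 25, 20, -88.4) 0.05583139448720609
dish 675 (array([ 0.5237, -0.0937]), 95, 65, 85.8) 0.028194755943649508
brush 763 (array([0.5296, 0.009 ]), 90, 40, 86.6) 0.033665467487891454
{'tx': np.float64(-52.0), 'ty': np.float64(48.1), 'tz': np.float64(109.1), 'turn': 17.87, 'q7': np.float64(-0.07)}
```

```bash
python3 -m crank '[{"tx":-12,"ty":10,"tz":0,"turn":2},{"tx":-24,"ty":20,"tz":0,"turn":4},{"tx":-36,"ty":30,"tz":0,"turn":6},{"tx":-48,"ty":40,"tz":0,"turn":8},{"tx":-52,"ty":48,"tz":20,"turn":10}]' 60 55 && python3 -m crank '[{"tx":0,"ty":0,"tz":20,"turn":2},{"tx":0,"ty":0,"tz":40,"turn":4},{"tx":0,"ty":0,"tz":60,"turn":6},{"tx":0,"ty":0,"tz":80,"turn":7.9},{"tx":0,"ty":0,"tz":80,"turn":7.9}]'
python3 - <<'E'
from tray import *
print(rel(.449,-.0363,.036,np.radians(86.4)))
E
```

```text
time: 17.5
position: [0.4538, -0.0364, 0.1797]
tool_rot: [2.992, 0.954, 0.006]
ft_force: [-0.0, 0.4, -0.2]
grip_width: 0.688
grip_force: 0.0
time: 18.12
position: [0.4507, -0.035, 0.0974]
tool_rot: [-3.138, 0.099, 0.005]
ft_force: [0.3, 1.1, 0.1]
grip_width: 0.69
grip_force: 0.0
{'tx': np.float64(-1.4), 'ty': np.float64(1.6), 'tz': np.float64(61.4), 'turn': -0.0, 'q7': np.float64(-1.65)}
```

```bash
python3 -m crank '[{"tx":-1,"ty":1,"tz":30,"turn":0},{"tx":-1,"ty":1,"tz":55,"turn":0},{"tx":-1,"ty":1,"tz":61,"turn":0},{"tx":-1,"ty":1,"tz":61,"turn":0}]' && python3 -m crank '[{"tx":0,"ty":0,"tz":0,"turn":0},{"tx":0,"ty":0,"tz":0,"turn":0},{"tx":0,"ty":0,"tz":0,"turn":0},{"tx":0,"ty":0,"tz":0,"turn":0},{"tx":0,"ty":0,"tz":0,"turn":0}]' 5 55 && python3 -m crank '[{"tx":0,"ty":0,"tz":0,"turn":0},{"tx":0,"ty":0,"tz":0,"turn":0},{"tx":0,"ty":0,"tz":0,"turn":0},{"tx":0,"ty":0,"tz":0,"turn":0}]'; python3 -c "
from h import *
print(rel(.465,-.0423,.036,np.radians(94.4)))"
```

```text
time: 18.62
position: [0.4506, -0.0362, 0.0383]
tool_rot: [-3.14, 0.1, -0.001]
ft_force: [0.1, 0.5, 0.1]
grip_width: 0.688
grip_force: 0.0
time: 19.25
position: [0.4498, -0.0363, 0.0379]
tool_rot: [3.14, -0.102, 0.0]
ft_force: [-0.6, 0.7, 1.0]
grip_width: 0.272
grip_force: 55.0
time: 19.75
position: [0.4498, -0.0363, 0.0379]
tool_rot: [3.14, -0.102, 0.0]
ft_force: [-1.1, -0.5, 4.1]
grip_width: 0.271
grip_force: 55.0
{'tx': np.float64(15.5), 'ty': np.float64(5.0), 'tz': np.float64(1.9), 'turn': -1.62, 'q7': np.float64(-1.72)}
```

```bash
python3 -m crank '[{"tx":3,"ty":1,"tz":0,"turn":-0.3},{"tx":6,"ty":2,"tz":0,"turn":-0.6},{"tx":9,"ty":3,"tz":0,"turn":-1},{"tx":12,"ty":4,"tz":0,"turn":-1.3},{"tx":15,"ty":5,"tz":0,"turn":-1.6}]' && python3 -m crank '[{"tx":0,"ty":0,"tz":0,"turn":0},{"tx":0,"ty":0,"tz":0,"turn":0}]'
python3 - <<'E'
from tray import *
m,p,d=snap('top','top3.png');W=cloud(m,d)
m,p,d=snap('scene');W=cloud(m,d);h=hue(p)
for n,a in(('dish',(h[...,0]>95)&(h[...,1]>80)),('brush',(h[...,0]<15)&(h[...,1]>100))):
    Q=W[near(W,(.535,-.04),.12,.018,.05)&a];print(n,len(Q),rect(Q))
Q=W[near(W,(.535,-.04),.13,.006,.03)];print(rect(Q))
E
```

```text
time: 20.38
position: [0.4623, -0.0432, 0.0379]
tool_rot: [3.138, 0.115, -0.009]
ft_force: [-9.2, -2.0, 13.7]
grip_width: 0.273
grip_force: 55.1
time: 20.62
position: [0.4629, -0.0434, 0.0379]
tool_rot: [3.138, 0.115, -0.006]
ft_force: [-7.5, -2.0, 10.5]
grip_width: 0.276
grip_force: 55.0
dish 760 (array([ 0.5236, -0.0932]), 105, 95, 5.3)
brush 753 (array([0.5362, 0.0115]), 91, 39, -85.7)
(array([ 0.5178, -0.0404]), 225, 133, -82.5)
```

View pics/top3.png

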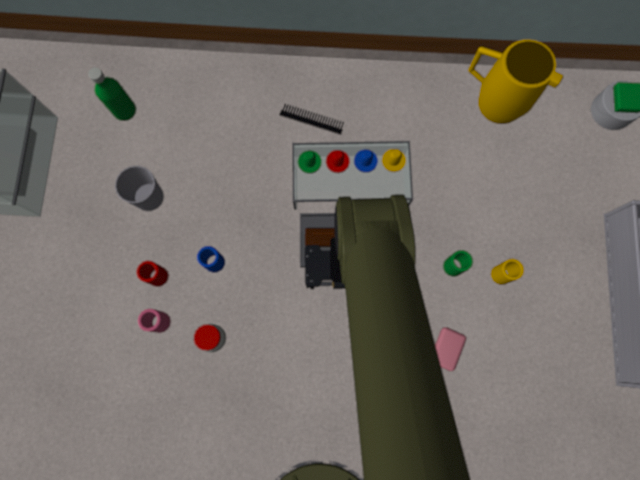

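```bash
python3 -c "
from h import *
print(rel(.590,-.033,.0379,np.radians(94.4)))"; python3 -m crank '[{"tx":8,"ty":0,"tz":-0.5,"turn":0},{"tx":18,"ty":0,"tz":-0.5,"turn":0},{"tx":28,"ty":0,"tz":-0.5,"turn":0},{"tx":38,"ty":0,"tz":-0.5,"turn":0},{"tx":48,"ty":0,"tz":-0.5,"turn":0}]'; python3 -c "
from h import *
print(rel(.590,-.033,.0379,np.radians(94.4)))"
```

```text
{'tx': np.float64(127.6), 'ty': np.float64(-1.1), 'tz': np.float64(-0.5), 'turn': -0.04, 'q7': np.float64(-1.59)}
time: 21.35
position: [0.5086, -0.0393, 0.0379]
tool_rot: [3.138, 0.117, -0.014]
ft_force: [-13.3, -1.0, 15.9]
grip_width: 0.273
grip_force: 55.0
{'tx': np.float64(81.6), 'ty': np.float64(-0.2), 'tz': np.float64(-0.8), 'turn': -0.03, 'q7': np.float64(-1.65)}
```

```bash
python3 -m crank '[{"tx":10,"ty":0,"tz":-0.5,"turn":0},{"tx":20,"ty":0,"tz":-0.5,"turn":0},{"tx":30,"ty":0,"tz":-0.5,"turn":0},{"tx":40,"ty":0,"tz":-0.5,"turn":0},{"tx":50,"ty":0,"tz":-0.5,"turn":0}]'&& python3 -m crank '[{"tx":5,"ty":0,"tz":0,"turn":0},{"tx":10,"ty":0,"tz":0,"turn":0},{"tx":15,"ty":0,"tz":0,"turn":0},{"tx":20,"ty":0,"tz":0,"turn":0},{"tx":24,"ty":0,"tz":0,"turn":0}]'; python3 -c "
from h import *
print(rel(.590,-.033,.0379,np.radians(94.4)))"
```

```text
time: 21.98
position: [0.5626, -0.0349, 0.0382]
tool_rot: [-3.139, -0.117, 0.001]
ft_force: [-1.3, -0.2, -1.7]
grip_width: 0.27
grip_force: 55.0
time: 22.6
position: [0.5864, -0.0332, 0.0387]
tool_rot: [3.139, 0.117, 0.0]
ft_force: [-0.3, 0.5, -4.0]
grip_width: 0.275
grip_force: 55.0
{'tx': np.float64(3.6), 'ty': np.float64(0.1), 'tz': np.float64(0.8), 'turn': -0.02, 'q7': np.float64(-1.71)}
```

```bash
python3 -m crank '[{"tx":1,"ty":0,"tz":0.5,"turn":0},{"tx":2,"ty":0,"tz":0.5,"turn":0},{"tx":3,"ty":0,"tz":1,"turn":0},{"tx":4,"ty":0,"tz":1,"turn":0}]'; python3 -m crank '[{"tx":1,"ty":0,"tz":0,"turn":0},{"tx":2,"ty":0,"tz":0,"turn":0},{"tx":2,"ty":0,"tz":0,"turn":0}]'
python3 - <<'E'
from tray import *
m,p,d=snap('scene','scene4.png');W=cloud(m,d)
cv2.imwrite('pics/scene4c.png',cv2.resize(p[200:400,200:460,::-1],None,fx=3,fy=3))
E
```

```text
time: 23.1
position: [0.59, -0.0329, 0.038]
tool_rot: [3.139, 0.117, -0.0]
ft_force: [-2.9, -0.2, -0.2]
grip_width: 0.271
grip_force: 55.0
time: 23.48
position: [0.5908, -0.0328, 0.038]
tool_rot: [3.139, 0.117, -0.005]
ft_force: [-8.6, -0.7, 3.9]
grip_width: 0.272
grip_force: 55.0
```

View pics/scene4c.png

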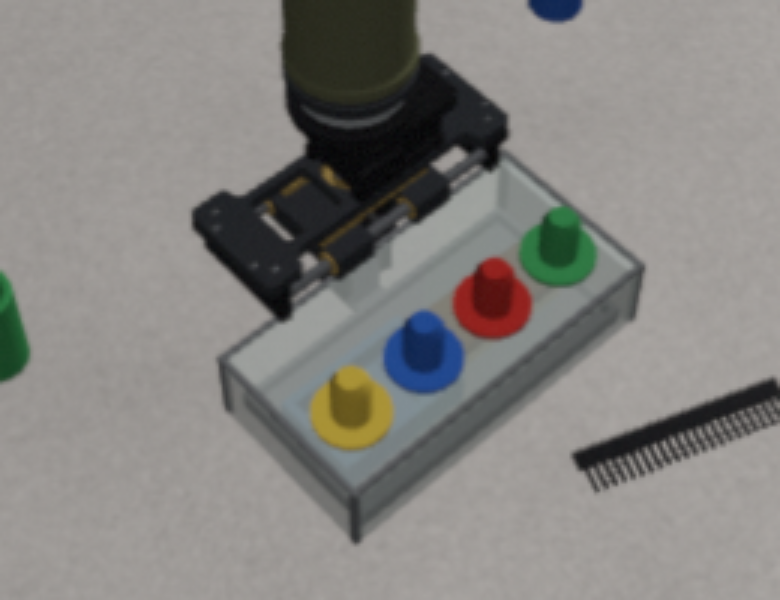

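The crop shows the tray and both items under the clear deck, with the tray's rear edge along the back wall. The force is rising, so this is the stop. A slight extra push, then release.

```bash
python3 -m crank '[{"tx":1,"ty":0,"tz":0,"turn":0},{"tx":1.5,"ty":0,"tz":0,"turn":0},{"tx":1.5,"ty":0,"tz":0,"turn":0}]'; python3 -m crank '[{"tx":0,"ty":0,"tz":0,"turn":0},{"tx":0,"ty":0,"tz":0,"turn":0},{"tx":0,"ty":0,"tz":0,"turn":0},{"tx":0,"ty":0,"tz":0,"turn":0}]' 50 20;python3 -m crank '[{"tx":-5,"ty":0,"tz":-50,"turn":0},{"tx":-5,"ty":0,"tz":-100,"turn":0},{"tx":-60,"ty":0,"tz":-120,"turn":0},{"tx":-110,"ty":0,"tz":-120,"turn":0},{"tx":-110,"ty":0,"tz":-120,"turn":0}]'
python3 - <<'E'
from tray import *
rk=np.array([.6644,-.027]);a=np.radians(4.4);u=np.array([np.cos(a),np.sin(a)]);v=np.array([-u[1],u[0]])
for cam in('top','scene'):
    m,p,d=snap(cam,cam+'5.png');W=cloud(m,d)
    Q=W[near(W,(.5926,-.0325),.03,.035,.062)];Q=Q[(Q[:,:2]-rk)@u<-.0625]
    if len(Q)>9:
        c=np.array(rect(Q)[0]);print(cam,'block',len(Q),rect(Q),'rack frame',((c-rk)@u,(c-rk)@v))
    for k,c in(('red',(.44,.347)),('green',(.492,-.24)),('blue',(.4745,.237)),('yellow',(.482,-.337))):
        Q=W[near(W,c,.045,.062,.08)&colmask(p,k)]; print(k,len(Q),circ(Q) if len(Q)>5 else '')
print(rel(.4755,-.12,.17,np.radians(4.4)))
E
```

```text
time: 23.9
position: [0.5908, -0.0328, 0.0379]
tool_rot: [3.138, 0.117, -0.01]
ft_force: [-11.9, -0.6, 8.2]
grip_width: 0.271
grip_force: 55.0
time: 24.4
position: [0.5924, -0.032, 0.0374]
tool_rot: [-3.139, -0.118, 0.004]
ft_force: [-6.1, 0.7, -0.5]
grip_width: 0.558
grip_force: 2.8
time: 25.02
position: [0.4822, -0.0417, 0.1584]
tool_rot: [3.135, 0.116, 0.003]
ft_force: [0.6, -0.3, -0.7]
grip_width: 0.572
grip_force: 0.0
red 194 (array([0.4409, 0.3459]), 40.6)
green 167 (array([ 0.4928, -0.2407]), 41.0)
blue 174 (array([0.4741, 0.237 ]), 40.2)
yellow 217 (array([ 0.4817, -0.3363]), 41.4)
scene block 88 (array([ 0.5911, -0.0319]), 25, 16, -79.4) rack frame (np.float64(-0.0734598899760547), np.float64(0.0007379462757839021))
red 139 (array([0.4427, 0.345 ]), 43.2)
green 200 (array([ 0.4955, -0.2422]), 40.8)
blue 145 (array([0.4769, 0.2355]), 43.1)
yellow 238 (array([ 0.4831, -0.3377]), 43.2)
{'tx': np.float64(-15.7), 'ty': np.float64(78.0), 'tz': np.float64(-10.9), 'turn': 17.97, 'q7': np.float64(-1.5)}
```

```bash
python3 -m crank '[{"tx":-4,"ty":30,"tz":0,"turn":-2},{"tx":-8,"ty":70,"tz":0,"turn":-4},{"tx":-9,"ty":115,"tz":0,"turn":-6},{"tx":-9,"ty":155,"tz":0,"turn":-8},{"tx":-9,"ty":195,"tz":0,"turn":-10}]' 62 20 && python3 -m crank '[{"tx":0,"ty":0,"tz":0,"turn":-2},{"tx":0,"ty":0,"tz":0,"turn":-4},{"tx":0,"ty":0,"tz":0,"turn":-6},{"tx":0,"ty":0,"tz":0,"turn":-8},{"tx":0,"ty":0,"tz":0,"turn":-8}]'
python3 - <<'E'
from tray import *
print(rel(.4935,-.2412,.05,np.radians(4.4)))
E
```

```text
time: 25.75
position: [0.4918, -0.2377, 0.158]
tool_rot: [2.79, 1.441, 0.004]
ft_force: [0.4, 0.5, -0.1]
grip_width: 0.715
grip_force: 0.0
time: 26.38
position: [0.4913, -0.2362, 0.1579]
tool_rot: [2.138, 2.301, 0.003]
ft_force: [0.6, 0.2, 0.2]
grip_width: 0.715
grip_force: 0.0
{'tx': np.float64(-5.2), 'ty': np.float64(1.6), 'tz': np.float64(107.9), 'turn': -0.04, 'q7': np.float64(0.36)}
```

```bash
python3 -m crank '[{"tx":-5,"ty":2,"tz":30,"turn":0},{"tx":-5,"ty":2,"tz":60,"turn":0},{"tx":-5,"ty":2,"tz":90,"turn":0},{"tx":-5,"ty":2,"tz":108,"turn":0},{"tx":-5,"ty":2,"tz":108,"turn":0}]' && python3 -m crank '[{"tx":0,"ty":0,"tz":0,"turn":0},{"tx":0,"ty":0,"tz":0,"turn":0},{"tx":0,"ty":0,"tz":0,"turn":0},{"tx":0,"ty":0,"tz":0,"turn":0},{"tx":0,"ty":0,"tz":0,"turn":0}]' 25 25 && python3 -m crank '[{"tx":0,"ty":0,"tz":-50,"turn":0},{"tx":0,"ty":0,"tz":-100,"turn":0},{"tx":0,"ty":0,"tz":-125,"turn":0},{"tx":0,"ty":0,"tz":-125,"turn":0}]'
python3 - <<'E'
from tray import *
print(rel(.6788,.0569,.175,np.radians(4.4)))
E
```

```text
time: 27.0
position: [0.4916, -0.2403, 0.0486]
tool_rot: [-2.137, -2.3, -0.0]
ft_force: [-0.3, -0.5, -0.3]
grip_width: 0.709
grip_force: 0.0
time: 27.62
position: [0.4925, -0.2411, 0.0507]
tool_rot: [2.136, 2.302, 0.0]
ft_force: [0.2, -0.5, 5.8]
grip_width: 0.47
grip_force: 25.0
time: 28.12
position: [0.4929, -0.2412, 0.1765]
tool_rot: [2.135, 2.3, 0.001]
ft_force: [-0.5, 0.2, -0.9]
grip_width: 0.468
grip_force: 25.0
{'tx': np.float64(283.4), 'ty': np.float64(207.6), 'tz': np.float64(1.4), 'turn': -0.03, 'q7': np.float64(0.38)}
```

```bash
python3 -m crank '[{"tx":45,"ty":33,"tz":0,"turn":0},{"tx":92,"ty":67,"tz":0,"turn":0},{"tx":138,"ty":101,"tz":0,"turn":0},{"tx":184,"ty":135,"tz":0,"turn":0},{"tx":230,"ty":168,"tz":0,"turn":0}]' && python3 -m crank '[{"tx":35,"ty":25,"tz":0,"turn":0},{"tx":54,"ty":40,"tz":1,"turn":0},{"tx":54,"ty":40,"tz":1,"turn":0},{"tx":54,"ty":40,"tz":1,"turn":0}]'
cat > tubechk.py <<'E'
from fit import *
import sys
k,x,y,z=sys.argv[1],*map(float,sys.argv[2:5])  # colour, expected xy, bottom z of tube
for cam in('top','scene'):
    m,p,d=snap(cam,cam+'_'+k+'.png');W=cloud(m,d);K=np.array(m['intrinsics']);C=rot(m['orientation']).T
    cm=colmask(p,k)&near(W,(x,y),.04,z+.0,z+.08);Q=W[cm]
    print(cam,len(Q))
    # cylinder axis: fit circle r=21 to visible outer side points, facing camera
    from scipy.optimize import least_squares
    if len(Q)>20:
        Q=Q[(Q[:,2]<z+.066)]
        f=least_squares(lambda c:np.hypot(Q[:,0]-c[0],Q[:,1]-c[1])-.021,[x,y],loss='soft_l1',f_scale=.002);print(f.x.round(4),np.abs(f.fun).mean().round(4))
print(rel(x,y,st()[1][2]))
E
python3 tubechk.py green .6788 .0569 .125
```

```text
time: 28.75
position: [0.642, 0.0024, 0.1723]
tool_rot: [-2.136, -2.301, 0.003]
ft_force: [1.1, 0.4, -1.3]
grip_width: 0.47
grip_force: 25.0
time: 29.25
position: [0.6771, 0.0566, 0.1721]
tool_rot: [-2.137, -2.301, 0.004]
ft_force: [-0.3, -0.7, -0.9]
grip_width: 0.467
grip_force: 25.0
top 0
scene 519
[0.6785 0.0562] 0.0014
{'tx': np.float64(0.9), 'ty': np.float64(1.3), 'tz': np.float64(-0.0), 'q7': np.float64(-0.29)}
```

```bash
python3 -m crank '[{"tx":0,"ty":1,"tz":12,"turn":0},{"tx":0,"ty":1,"tz":24,"turn":0},{"tx":0,"ty":1,"tz":33,"turn":0},{"tx":0,"ty":1,"tz":38,"turn":0},{"tx":0,"ty":1,"tz":38,"turn":0}]' && python3 -m crank '[{"tx":0,"ty":0,"tz":6,"turn":0},{"tx":0,"ty":0,"tz":12,"turn":0},{"tx":0,"ty":0,"tz":18,"turn":0},{"tx":0,"ty":0,"tz":21,"turn":0},{"tx":0,"ty":0,"tz":21,"turn":0}]'
```

```text
time: 29.98
position: [0.6788, 0.0581, 0.1352]
tool_rot: [-2.136, -2.303, 0.001]
ft_force: [-1.2, -0.3, 0.5]
grip_width: 0.468
grip_force: 25.0
time: 30.6
position: [0.6788, 0.0581, 0.1144]
tool_rot: [-2.136, -2.303, 0.001]
ft_force: [-1.4, 0.5, -0.6]
grip_width: 0.47
grip_force: 25.0
```

```bash
python3 -m crank '[{"tx":0,"ty":0,"tz":2,"turn":0},{"tx":0,"ty":0,"tz":3,"turn":0},{"tx":0,"ty":0,"tz":3,"turn":0}]' && python3 -m crank '[{"tx":0,"ty":0,"tz":0,"turn":0},{"tx":0,"ty":0,"tz":0,"turn":0},{"tx":0,"ty":0,"tz":0,"turn":0},{"tx":0,"ty":0,"tz":0,"turn":0}]' 62 && python3 -m crank '[{"tx":0,"ty":0,"tz":-40,"turn":0},{"tx":0,"ty":0,"tz":-70,"turn":0},{"tx":0,"ty":0,"tz":-75,"turn":0},{"tx":-50,"ty":-20,"tz":-75,"turn":0},{"tx":-100,"ty":-40,"tz":-75,"turn":0}]'
python3 - <<'E'
from tray import *
for cam in('top','scene'):
    m,p,d=snap(cam,cam+'6.png');W=cloud(m,d)
    Q=W[near(W,(.6788,.0569),.045,.12,.15)&colmask(p,'green')];print(len(Q),circ(Q) if len(Q)>5 else '',np.median(Q[:,2]))
print(rel(.4825,-.337,.175,np.radians(4.4)))
E
```

```text
time: 30.98
position: [0.6793, 0.0582, 0.1127]
tool_rot: [2.136, 2.302, 0.001]
ft_force: [-1.8, -0.9, 4.2]
grip_width: 0.472
grip_force: 25.0
time: 31.48
position: [0.6789, 0.0581, 0.1114]
tool_rot: [-2.137, -2.303, 0.0]
ft_force: [1.4, -0.6, -0.7]
grip_width: 0.705
grip_force: 0.0
time: 32.1
position: [0.6457, -0.0452, 0.1854]
tool_rot: [-2.134, -2.304, 0.002]
ft_force: [0.0, -0.4, 0.1]
grip_width: 0.714
grip_force: 0.0
222 (array([0.6782, 0.0571]), 41.0) 0.13000208664221546
228 (array([0.6823, 0.0554]), 40.2) 0.12842502785945176
{'tx': np.float64(-271.5), 'ty': np.float64(-179.8), 'tz': np.float64(12.0), 'turn': -0.15, 'q7': np.float64(-0.11)}
```

```bash
python3 -m crank '[{"tx":-45,"ty":-30,"tz":0,"turn":0},{"tx":-95,"ty":-63,"tz":0,"turn":0},{"tx":-145,"ty":-96,"tz":0,"turn":0},{"tx":-195,"ty":-130,"tz":0,"turn":0},{"tx":-240,"ty":-160,"tz":0,"turn":0}]' && python3 -m crank '[{"tx":-20,"ty":-14,"tz":10,"turn":0},{"tx":-31,"ty":-20,"tz":40,"turn":0},{"tx":-31,"ty":-20,"tz":80,"turn":0},{"tx":-31,"ty":-20,"tz":80,"turn":0}]'
python3 - <<'E'
from tray import *
print(rel(.4825,-.337,.05,np.radians(4.4)))
E
```

```text
time: 32.83
position: [0.503, -0.2979, 0.1856]
tool_rot: [-2.138, -2.301, 0.001]
ft_force: [0.1, 0.0, -0.1]
grip_width: 0.713
grip_force: 0.0
time: 33.33
position: [0.4845, -0.3268, 0.1028]
tool_rot: [-2.132, -2.297, 0.001]
ft_force: [0.7, -0.0, 0.0]
grip_width: 0.71
grip_force: 0.0
{'tx': np.float64(-10.3), 'ty': np.float64(-2.4), 'tz': np.float64(52.8), 'turn': -0.03, 'q7': np.float64(0.44)}
```

```bash
python3 -m crank '[{"tx":0,"ty":0,"tz":0,"turn":0},{"tx":0,"ty":0,"tz":0,"turn":0}]'
python3 - <<'E'
from tray import *
print(rel(.4825,-.337,.05,np.radians(4.4)))
E
```

```text
time: 33.58
position: [0.4886, -0.3285, 0.1085]
tool_rot: [2.134, 2.301, 0.0]
ft_force: [-0.2, -0.1, -0.0]
grip_width: 0.714
grip_force: 0.0
{'tx': np.float64(-7.9), 'ty': np.float64(-6.9), 'tz': np.float64(58.5), 'turn': -0.02, 'q7': np.float64(0.44)}
```

```bash
python3 -m crank '[{"tx":-8,"ty":-7,"tz":5,"turn":0},{"tx":-8,"ty":-7,"tz":25,"turn":0},{"tx":-8,"ty":-7,"tz":45,"turn":0},{"tx":-8,"ty":-7,"tz":58,"turn":0},{"tx":-8,"ty":-7,"tz":58,"turn":0}]' && python3 -m crank '[{"tx":0,"ty":0,"tz":0,"turn":0},{"tx":0,"ty":0,"tz":0,"turn":0},{"tx":0,"ty":0,"tz":0,"turn":0},{"tx":0,"ty":0,"tz":0,"turn":0},{"tx":0,"ty":0,"tz":0,"turn":0}]' 25 25 && python3 -m crank '[{"tx":0,"ty":0,"tz":-40,"turn":0},{"tx":0,"ty":0,"tz":-80,"turn":0},{"tx":0,"ty":0,"tz":-125,"turn":0},{"tx":0,"ty":0,"tz":-125,"turn":0},{"tx":0,"ty":0,"tz":-125,"turn":0}]'
python3 - <<'E'
from tray import *
print(rel(.6908,-.1096,.174,np.radians(4.4)))
E
```

```text
time: 34.2
position: [0.4801, -0.3358, 0.0468]
tool_rot: [-2.134, -2.301, -0.0]
ft_force: [0.0, 0.2, 0.8]
grip_width: 0.712
grip_force: 0.0
time: 34.83
position: [0.4814, -0.3371, 0.0494]
tool_rot: [2.136, 2.302, -0.0]
ft_force: [-0.2, -0.0, 3.4]
grip_width: 0.47
grip_force: 25.0
time: 35.45
position: [0.4803, -0.3366, 0.1729]
tool_rot: [-2.136, -2.302, 0.001]
ft_force: [-0.1, 0.6, -0.7]
grip_width: 0.469
grip_force: 25.0
{'tx': np.float64(210.7), 'ty': np.float64(226.8), 'tz': np.float64(-1.3), 'turn': -0.03, 'q7': np.float64(0.5)}
```

```bash
python3 -m crank '[{"tx":38,"ty":40,"tz":0,"turn":0},{"tx":76,"ty":80,"tz":0,"turn":0},{"tx":114,"ty":122,"tz":0,"turn":0},{"tx":150,"ty":162,"tz":0,"turn":0},{"tx":185,"ty":200,"tz":0,"turn":0}]' && python3 -m crank '[{"tx":15,"ty":16,"tz":0,"turn":0},{"tx":26,"ty":27,"tz":0,"turn":0},{"tx":26,"ty":27,"tz":0,"turn":0},{"tx":26,"ty":27,"tz":0,"turn":0}]'; python3 tubechk.py yellow .6908 -.1096 .125
```

```text
time: 36.08
position: [0.6666, -0.136, 0.1712]
tool_rot: [-2.135, -2.301, 0.003]
ft_force: [1.0, -1.0, -0.5]
grip_width: 0.471
grip_force: 25.0
time: 36.58
position: [0.6908, -0.1112, 0.1732]
tool_rot: [-2.139, -2.301, 0.003]
ft_force: [-1.0, 0.6, -0.3]
grip_width: 0.472
grip_force: 25.0
top 7
scene 396
[ 0.6916 -0.1113] 0.0011
{'tx': np.float64(1.8), 'ty': np.float64(-0.0), 'tz': np.float64(-0.0), 'q7': np.float64(-0.03)}
```

```bash
python3 -m crank '[{"tx":1,"ty":0,"tz":12,"turn":0},{"tx":1,"ty":0,"tz":24,"turn":0},{"tx":1,"ty":0,"tz":33,"turn":0},{"tx":1,"ty":0,"tz":38,"turn":0},{"tx":1,"ty":0,"tz":38,"turn":0}]' && python3 -m crank '[{"tx":0,"ty":0,"tz":6,"turn":0},{"tx":0,"ty":0,"tz":12,"turn":0},{"tx":0,"ty":0,"tz":18,"turn":0},{"tx":0,"ty":0,"tz":22,"turn":0},{"tx":0,"ty":0,"tz":22,"turn":0}]'
```

```text
time: 37.3
position: [0.6913, -0.1084, 0.1351]
tool_rot: [-2.136, -2.302, 0.001]
ft_force: [-1.0, -0.1, -0.8]
grip_width: 0.474
grip_force: 25.0
time: 37.92
position: [0.6912, -0.1085, 0.1132]
tool_rot: [-2.136, -2.302, 0.001]
ft_force: [-0.1, 1.0, -1.1]
grip_width: 0.471
grip_force: 25.0
```

```bash
python3 -m crank '[{"tx":0,"ty":0,"tz":2,"turn":0},{"tx":0,"ty":0,"tz":3.5,"turn":0},{"tx":0,"ty":0,"tz":3.5,"turn":0}]' && python3 -m crank '[{"tx":0,"ty":0,"tz":0,"turn":0},{"tx":0,"ty":0,"tz":0,"turn":0},{"tx":0,"ty":0,"tz":0,"turn":0},{"tx":0,"ty":0,"tz":0,"turn":0}]' 62 && python3 -m crank '[{"tx":0,"ty":0,"tz":-40,"turn":0},{"tx":0,"ty":0,"tz":-70,"turn":0},{"tx":0,"ty":0,"tz":-75,"turn":0},{"tx":50,"ty":-30,"tz":-75,"turn":0},{"tx":100,"ty":-60,"tz":-75,"turn":0}]' && python3 -m crank '[{"tx":50,"ty":-30,"tz":0,"turn":0},{"tx":100,"ty":-60,"tz":0,"turn":0},{"tx":150,"ty":-90,"tz":0,"turn":0},{"tx":150,"ty":-90,"tz":0,"turn":0}]'
python3 - <<'E'
from tray import *
for cam in('top','scene'):
    m,p,d=snap(cam,cam+'7.png');W=cloud(m,d)
    for k,c in(('green',(.6788,.0569)),('yellow',(.6908,-.1096))):
        Q=W[near(W,c,.045,.12,.15)&colmask(p,k)];print(k,len(Q),circ(Q) if len(Q)>5 else '',np.median(Q[:,2]))
    Q=W[near(W,(.4745,.237),.045,.062,.08)&colmask(p,'blue')];print('blue',circ(Q) if len(Q)>5 else '')
print(rel(.475,.2364,.11,np.radians(4.4)))
E
```

```text
time: 38.3
position: [0.6918, -0.1084, 0.1114]
tool_rot: [2.136, 2.302, 0.0]
ft_force: [-2.6, 0.0, 5.7]
grip_width: 0.473
grip_force: 25.0
time: 38.8
position: [0.6914, -0.1084, 0.11]
tool_rot: [-2.137, -2.303, 0.0]
ft_force: [-0.2, -0.1, 0.7]
grip_width: 0.707
grip_force: 0.0
time: 39.42
position: [0.6229, -0.0125, 0.1837]
tool_rot: [-2.138, -2.3, 0.001]
ft_force: [0.3, 1.2, 0.4]
grip_width: 0.713
grip_force: 0.0
time: 39.92
position: [0.5198, 0.1346, 0.1847]
tool_rot: [-2.126, -2.312, 0.002]
ft_force: [0.4, 0.1, -0.1]
grip_width: 0.708
grip_force: 0.0
green 225 (array([0.6774, 0.0574]), 40.4) 0.1300496058272771
yellow 257 (array([ 0.6907, -0.1085]), 42.5) 0.13029831029797512
blue (array([0.4738, 0.2383]), 39.5)
green 238 (array([0.6813, 0.0545]), 40.2) 0.12886281793160925
yellow 326 (array([ 0.6938, -0.1101]), 43.6) 0.1302896689329573
blue (array([0.4902, 0.2346]), 25.9)
{'tx': np.float64(110.4), 'ty': np.float64(-39.6), 'tz': np.float64(74.5), 'turn': -0.01, 'q7': np.float64(-0.35)}
```

```bash
python3 -m crank '[{"tx":40,"ty":-14,"tz":0,"turn":0},{"tx":80,"ty":-28,"tz":20,"turn":0},{"tx":110,"ty":-40,"tz":60,"turn":0},{"tx":110,"ty":-40,"tz":74,"turn":0},{"tx":110,"ty":-40,"tz":74,"turn":0}]' && python3 -m crank '[{"tx":0,"ty":0,"tz":0,"turn":0},{"tx":0,"ty":0,"tz":0,"turn":0}]'
python3 - <<'E'
from tray import *
print(rel(.475,.2364,.05,np.radians(4.4)))
E
```

```text
time: 40.65
position: [0.4756, 0.2342, 0.1098]
tool_rot: [-2.139, -2.299, 0.004]
ft_force: [-0.1, -0.2, -0.3]
grip_width: 0.709
grip_force: 0.0
time: 40.9
position: [0.4766, 0.2356, 0.1122]
tool_rot: [2.139, 2.3, 0.002]
ft_force: [-0.2, 0.2, -0.4]
grip_width: 0.704
grip_force: 0.0
{'tx': np.float64(0.9), 'ty': np.float64(-1.7), 'tz': np.float64(62.2), 'turn': -0.05, 'q7': np.float64(-0.64)}
```

```bash
python3 -m crank '[{"tx":1,"ty":-2,"tz":15,"turn":0},{"tx":1,"ty":-2,"tz":35,"turn":0},{"tx":1,"ty":-2,"tz":55,"turn":0},{"tx":1,"ty":-2,"tz":62,"turn":0},{"tx":1,"ty":-2,"tz":62,"turn":0}]' && python3 -m crank '[{"tx":0,"ty":0,"tz":0,"turn":0},{"tx":0,"ty":0,"tz":0,"turn":0},{"tx":0,"ty":0,"tz":0,"turn":0},{"tx":0,"ty":0,"tz":0,"turn":0},{"tx":0,"ty":0,"tz":0,"turn":0}]' 25 25 && python3 -m crank '[{"tx":0,"ty":0,"tz":-40,"turn":0},{"tx":0,"ty":0,"tz":-80,"turn":0},{"tx":0,"ty":0,"tz":-135,"turn":0},{"tx":0,"ty":0,"tz":-135,"turn":0},{"tx":0,"ty":0,"tz":-135,"turn":0}]'
python3 - <<'E'
from tray import *
print(rel(.6868,-.054,.184,np.radians(4.4)))
E
```

```text
time: 41.52
position: [0.4725, 0.2372, 0.0484]
tool_rot: [-2.136, -2.303, 0.002]
ft_force: [0.3, -0.3, 0.2]
grip_width: 0.715
grip_force: 0.0
time: 42.15
position: [0.4736, 0.2373, 0.0498]
tool_rot: [2.137, 2.302, 0.001]
ft_force: [-0.3, -0.1, 4.5]
grip_width: 0.479
grip_force: 25.0
time: 42.78
position: [0.4727, 0.2366, 0.1835]
tool_rot: [2.137, 2.303, -0.002]
ft_force: [-0.2, -0.3, -1.7]
grip_width: 0.481
grip_force: 25.0
{'tx': np.float64(-305.8), 'ty': np.float64(191.9), 'tz': np.float64(-0.3), 'turn': -0.03, 'q7': np.float64(-0.58)}
```

```bash
python3 -m crank '[{"tx":-48,"ty":28,"tz":0,"turn":0},{"tx":-98,"ty":57,"tz":0,"turn":0},{"tx":-148,"ty":88,"tz":0,"turn":0},{"tx":-198,"ty":120,"tz":0,"turn":0},{"tx":-248,"ty":152,"tz":0,"turn":0}]' && python3 -m crank '[{"tx":-35,"ty":24,"tz":0,"turn":0},{"tx":-58,"ty":40,"tz":3,"turn":0},{"tx":-58,"ty":40,"tz":10,"turn":0},{"tx":-58,"ty":40,"tz":10,"turn":0},{"tx":-58,"ty":40,"tz":10,"turn":0}]'; python3 tubechk.py blue .6868 -.054 .125
```

```text
time: 43.4
position: [0.6429, -0.0005, 0.1816]
tool_rot: [-2.135, -2.301, 0.004]
ft_force: [1.9, 0.8, -1.0]
grip_width: 0.482
grip_force: 25.0
time: 44.02
position: [0.6866, -0.0517, 0.1738]
tool_rot: [-2.133, -2.305, 0.001]
ft_force: [-0.6, 1.0, -0.6]
grip_width: 0.48
grip_force: 25.0
top 0
scene 444
[ 0.6875 -0.05  ] 0.001
{'tx': np.float64(-1.7), 'ty': np.float64(-0.4), 'tz': np.float64(0.0), 'q7': np.float64(-0.12)}
```

```bash
python3 -m crank '[{"tx":-3,"ty":0,"tz":0,"turn":0},{"tx":-3,"ty":0,"tz":0,"turn":0},{"tx":-3,"ty":0,"tz":0,"turn":0},{"tx":-3,"ty":0,"tz":0,"turn":0}]'; python3 tubechk.py blue .6868 -.054 .125; python3 -c "
import cv2;p=cv2.imread('pics/scene_blue.png');cv2.imwrite('pics/cb.png',cv2.resize(p[200:400,240:440],None,fx=3,fy=3))"
```

```text
time: 44.62
position: [0.6876, -0.0565, 0.1743]
tool_rot: [2.137, 2.303, 0.0]
ft_force: [-0.0, 0.3, -0.4]
grip_width: 0.481
grip_force: 25.0
top 0
scene 444
[ 0.6881 -0.0546] 0.0011
{'tx': np.float64(2.6), 'ty': np.float64(-0.6), 'tz': np.float64(-0.0), 'q7': np.float64(-0.12)}
```

View pics/cb.png

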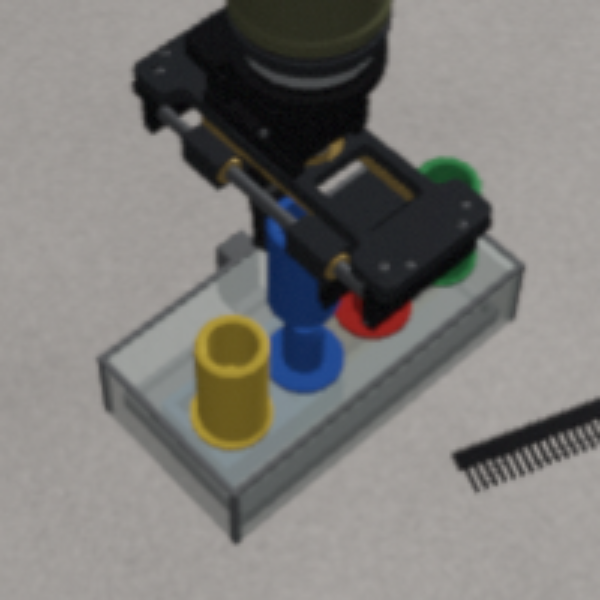

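The view shows the blue tube right above its blue spigot, with yellow seated; the offsets from camera and TCP differ by about 2 mm, so I split them.

```bash
python3 -m crank '[{"tx":0.5,"ty":-0.5,"tz":12,"turn":0},{"tx":1,"ty":-0.5,"tz":24,"turn":0},{"tx":1,"ty":-0.5,"tz":33,"turn":0},{"tx":1,"ty":-0.5,"tz":38,"turn":0},{"tx":1,"ty":-0.5,"tz":38,"turn":0}]' && python3 -m crank '[{"tx":0,"ty":0,"tz":6,"turn":0},{"tx":0,"ty":0,"tz":12,"turn":0},{"tx":0,"ty":0,"tz":18,"turn":0},{"tx":0,"ty":0,"tz":22,"turn":0},{"tx":0,"ty":0,"tz":22,"turn":0}]'
```

```text
time: 45.35
position: [0.6868, -0.0556, 0.1356]
tool_rot: [-2.136, -2.302, 0.001]
ft_force: [-0.7, 0.0, -1.3]
grip_width: 0.482
grip_force: 25.0
time: 45.98
position: [0.6868, -0.0557, 0.1137]
tool_rot: [-2.136, -2.303, 0.001]
ft_force: [0.2, -0.8, 0.0]
grip_width: 0.478
grip_force: 25.0
```

```bash
python3 -m crank '[{"tx":0,"ty":0,"tz":2,"turn":0},{"tx":0,"ty":0,"tz":3.5,"turn":0},{"tx":0,"ty":0,"tz":3.5,"turn":0}]' && python3 -m crank '[{"tx":0,"ty":0,"tz":0,"turn":0},{"tx":0,"ty":0,"tz":0,"turn":0},{"tx":0,"ty":0,"tz":0,"turn":0},{"tx":0,"ty":0,"tz":0,"turn":0}]' 62 && python3 -m crank '[{"tx":0,"ty":0,"tz":-40,"turn":0},{"tx":0,"ty":0,"tz":-75,"turn":0},{"tx":40,"ty":-30,"tz":-80,"turn":0},{"tx":85,"ty":-60,"tz":-80,"turn":0},{"tx":130,"ty":-90,"tz":-80,"turn":0}]' && python3 -m crank '[{"tx":45,"ty":-20,"tz":0,"turn":0},{"tx":95,"ty":-45,"tz":0,"turn":0},{"tx":145,"ty":-70,"tz":0,"turn":0},{"tx":190,"ty":-95,"tz":0,"turn":0},{"tx":190,"ty":-95,"tz":0,"turn":0}]'
python3 - <<'E'
from tray import *
for cam in('top','scene'):
    m,p,d=snap(cam,cam+'8.png');W=cloud(m,d)
    for k,c in(('blue',(.6868,-.054)),('green',(.6788,.0569)),('yellow',(.6908,-.1096))):
        Q=W[near(W,c,.045,.12,.15)&colmask(p,k)];print(k,len(Q),circ(Q) if len(Q)>5 else '',np.median(Q[:,2]))
    Q=W[near(W,(.4415,.3457),.045,.062,.08)&colmask(p,'red')];print('red',circ(Q) if len(Q)>5 else '')
print(rel(.4415,.3457,.11,np.radians(4.4)))
E
```

```text
time: 46.35
position: [0.6873, -0.0556, 0.1118]
tool_rot: [2.136, 2.302, 0.0]
ft_force: [-2.4, -0.6, 4.6]
grip_width: 0.479
grip_force: 25.0
time: 46.85
position: [0.687, -0.0557, 0.1105]
tool_rot: [-2.137, -2.303, 0.0]
ft_force: [-0.1, -0.4, -0.7]
grip_width: 0.708
grip_force: 0.0
time: 47.48
position: [0.5866, 0.0686, 0.1909]
tool_rot: [2.137, 2.302, 0.001]
ft_force: [-0.2, 1.0, 0.2]
grip_width: 0.712
grip_force: 0.0
time: 48.1
position: [0.4754, 0.2546, 0.1914]
tool_rot: [-2.126, -2.312, -0.002]
ft_force: [-0.1, 0.3, 0.9]
grip_width: 0.709
grip_force: 0.0
blue 235 (array([ 0.6858, -0.0546]), 41.3) 0.13029741232202452
green 226 (array([0.6779, 0.0568]), 40.6) 0.13015636520007562
yellow 259 (array([ 0.6909, -0.1087]), 42.5) 0.13036014260438167
red 
blue 321 (array([ 0.6886, -0.0549]), 42.7) 0.13016579135738637
green 238 (array([0.6823, 0.0562]), 41.1) 0.1294112692425891
yellow 326 (array([ 0.6933, -0.1094]), 42.2) 0.13024213106345228
red (array([0.4431, 0.3466]), 42.2)
{'tx': np.float64(98.5), 'ty': np.float64(-29.8), 'tz': np.float64(80.8), 'turn': -0.01, 'q7': np.float64(-0.61)}
```

```bash
python3 -m crank '[{"tx":45,"ty":-14,"tz":0,"turn":0},{"tx":85,"ty":-26,"tz":10,"turn":0},{"tx":98,"ty":-30,"tz":50,"turn":0},{"tx":98,"ty":-30,"tz":80,"turn":0},{"tx":98,"ty":-30,"tz":80,"turn":0}]' && python3 -m crank '[{"tx":0,"ty":0,"tz":0,"turn":0},{"tx":0,"ty":0,"tz":0,"turn":0}]'
python3 - <<'E'
from tray import *
print(rel(.4415,.3457,.05,np.radians(4.4)))
E
```

```text
time: 48.82
position: [0.4412, 0.3426, 0.1083]
tool_rot: [-2.139, -2.3, 0.008]
ft_force: [0.3, -1.1, 0.4]
grip_width: 0.713
grip_force: 0.0
time: 49.08
position: [0.4428, 0.3452, 0.1122]
tool_rot: [2.138, 2.301, 0.004]
ft_force: [-0.4, 0.9, 0.6]
grip_width: 0.71
grip_force: 0.0
{'tx': np.float64(0.5), 'ty': np.float64(-1.4), 'tz': np.float64(62.2), 'turn': -0.04, 'q7': np.float64(-0.9)}
```

```bash
python3 -m crank '[{"tx":0,"ty":-1,"tz":15,"turn":0},{"tx":0,"ty":-1,"tz":35,"turn":0},{"tx":0,"ty":-1,"tz":55,"turn":0},{"tx":0,"ty":-1,"tz":62,"turn":0},{"tx":0,"ty":-1,"tz":62,"turn":0}]' && python3 -m crank '[{"tx":0,"ty":0,"tz":0,"turn":0},{"tx":0,"ty":0,"tz":0,"turn":0},{"tx":0,"ty":0,"tz":0,"turn":0},{"tx":0,"ty":0,"tz":0,"turn":0},{"tx":0,"ty":0,"tz":0,"turn":0}]' 25 25 && python3 -m crank '[{"tx":0,"ty":0,"tz":-40,"turn":0},{"tx":0,"ty":0,"tz":-80,"turn":0},{"tx":0,"ty":0,"tz":-130,"turn":0},{"tx":0,"ty":0,"tz":-160,"turn":0},{"tx":0,"ty":0,"tz":-160,"turn":0}]'
python3 - <<'E'
from tray import *
print(rel(.6828,.0014,.21,np.radians(4.4)))
E
```

```text
time: 49.7
position: [0.4399, 0.3449, 0.0478]
tool_rot: [-2.136, -2.303, 0.002]
ft_force: [-0.3, -0.7, -0.1]
grip_width: 0.715
grip_force: 0.0
time: 50.32
position: [0.4408, 0.3453, 0.0493]
tool_rot: [2.137, 2.303, 0.001]
ft_force: [-0.4, 0.2, 4.2]
grip_width: 0.482
grip_force: 25.0
time: 50.95
position: [0.4414, 0.3461, 0.2109]
tool_rot: [2.136, 2.302, 0.007]
ft_force: [0.4, 0.3, -0.9]
grip_width: 0.48
grip_force: 25.0
{'tx': np.float64(-361.7), 'ty': np.float64(215.0), 'tz': np.float64(1.2), 'turn': -0.03, 'q7': np.float64(-0.83)}
```

```bash
python3 -m crank '[{"tx":-48,"ty":28,"tz":0,"turn":0},{"tx":-98,"ty":57,"tz":0,"turn":0},{"tx":-148,"ty":88,"tz":0,"turn":0},{"tx":-198,"ty":118,"tz":0,"turn":0},{"tx":-248,"ty":148,"tz":0,"turn":0}]' && python3 -m crank '[{"tx":-45,"ty":26,"tz":0,"turn":0},{"tx":-90,"ty":53,"tz":0,"turn":0},{"tx":-114,"ty":67,"tz":0,"turn":0},{"tx":-114,"ty":67,"tz":0,"turn":0},{"tx":-114,"ty":67,"tz":0,"turn":0}]'
python3 - <<'E'
from tray import *
print(rel(.6828,.0014,.174,np.radians(4.4)))
E
```

```text
time: 51.58
position: [0.6066, 0.1068, 0.2068]
tool_rot: [-2.136, -2.302, 0.003]
ft_force: [1.3, 0.7, 0.4]
grip_width: 0.483
grip_force: 25.0
time: 52.2
position: [0.6808, 0.0017, 0.2073]
tool_rot: [-2.133, -2.303, 0.001]
ft_force: [-0.1, 1.8, -0.3]
grip_width: 0.478
grip_force: 25.0
{'tx': np.float64(-0.5), 'ty': np.float64(2.1), 'tz': np.float64(33.3), 'turn': -0.0, 'q7': np.float64(-0.2)}
```

```bash
python3 -m crank '[{"tx":0,"ty":1.5,"tz":15,"turn":0},{"tx":0,"ty":1.5,"tz":33,"turn":0},{"tx":0,"ty":1.5,"tz":33,"turn":0},{"tx":0,"ty":1.5,"tz":33,"turn":0}]'; python3 tubechk.py red .6828 .0014 .125
```

```text
time: 52.7
position: [0.6833, 0.0004, 0.1756]
tool_rot: [-2.136, -2.303, 0.0]
ft_force: [-0.3, 0.3, -0.3]
grip_width: 0.481
grip_force: 25.0
top 0
scene 477
[0.6841 0.004 ] 0.0011
{'tx': np.float64(1.1), 'ty': np.float64(-0.8), 'tz': np.float64(-0.0), 'q7': np.float64(-0.22)}
```

```bash
python3 -m crank '[{"tx":-0.7,"ty":-0.5,"tz":12,"turn":0},{"tx":-1.5,"ty":-0.7,"tz":24,"turn":0},{"tx":-1.5,"ty":-0.7,"tz":33,"turn":0},{"tx":-1.5,"ty":-0.7,"tz":38,"turn":0},{"tx":-1.5,"ty":-0.7,"tz":38,"turn":0}]' && python3 -m crank '[{"tx":0,"ty":0,"tz":6,"turn":0},{"tx":0,"ty":0,"tz":12,"turn":0},{"tx":0,"ty":0,"tz":18,"turn":0},{"tx":0,"ty":0,"tz":22,"turn":0},{"tx":0,"ty":0,"tz":22,"turn":0}]'
```

```text
time: 53.42
position: [0.6825, -0.0013, 0.1371]
tool_rot: [-2.136, -2.302, 0.001]
ft_force: [0.1, -1.0, -0.4]
grip_width: 0.48
grip_force: 25.0
time: 54.05
position: [0.6825, -0.0014, 0.1152]
tool_rot: [-2.137, -2.302, 0.001]
ft_force: [-0.1, 0.7, -0.1]
grip_width: 0.487
grip_force: 25.0
```

```bash
python3 -m crank '[{"tx":0,"ty":0,"tz":2,"turn":0},{"tx":0,"ty":0,"tz":4.5,"turn":0},{"tx":0,"ty":0,"tz":4.5,"turn":0}]' && python3 -m crank '[{"tx":0,"ty":0,"tz":0,"turn":0},{"tx":0,"ty":0,"tz":0,"turn":0},{"tx":0,"ty":0,"tz":0,"turn":0},{"tx":0,"ty":0,"tz":0,"turn":0}]' 62 && python3 -m crank '[{"tx":0,"ty":0,"tz":-40,"turn":0},{"tx":0,"ty":0,"tz":-80,"turn":0},{"tx":0,"ty":-50,"tz":-110,"turn":0},{"tx":50,"ty":-100,"tz":-110,"turn":0},{"tx":100,"ty":-150,"tz":-110,"turn":0}]' && python3 -m crank '[{"tx":45,"ty":-40,"tz":0,"turn":0},{"tx":90,"ty":-60,"tz":0,"turn":0},{"tx":130,"ty":-60,"tz":0,"turn":0},{"tx":130,"ty":-60,"tz":0,"turn":0}]'
python3 - <<'E'
from tray import *
rk=np.array([.6644,-.027]);a=np.radians(4.4);u=np.array([np.cos(a),np.sin(a)]);v=np.array([-u[1],u[0]])
for cam in('top','scene'):
    m,p,d=snap(cam,cam+'9.png');W=cloud(m,d)
    for k,c in(('red',(.6828,.0014)),('blue',(.6868,-.054)),('green',(.6788,.0569)),('yellow',(.6908,-.1096))):
        Q=W[near(W,c,.035,.12,.15)&colmask(p,k)];print(k,len(Q),circ(Q) if len(Q)>5 else '',np.median(Q[:,2]))
    Q=W[near(W,(.5926,-.0325),.03,.035,.062)];Q=Q[(Q[:,:2]-rk)@u<-.0625]
    if len(Q)>9: c=np.array(rect(Q)[0]);print(cam,'block',len(Q),rect(Q),'rack frame',((c-rk)@u,(c-rk)@v))
    if cam=='scene':cv2.imwrite('pics/fin.png',cv2.resize(p[200:400,200:460,::-1],None,fx=3,fy=3))
E
```

```text
time: 54.42
position: [0.6829, -0.0013, 0.1113]
tool_rot: [2.137, 2.303, 0.0]
ft_force: [0.5, -0.0, -0.1]
grip_width: 0.48
grip_force: 25.0
time: 54.92
position: [0.6828, -0.0013, 0.1113]
tool_rot: [2.137, 2.303, 0.0]
ft_force: [0.5, 0.0, -0.7]
grip_width: 0.707
grip_force: 0.0
time: 55.55
position: [0.5371, 0.0774, 0.2217]
tool_rot: [2.138, 2.301, 0.001]
ft_force: [-0.2, 0.8, 1.5]
grip_width: 0.715
grip_force: 0.0
time: 56.05
position: [0.4673, 0.2055, 0.2218]
tool_rot: [2.129, 2.31, 0.002]
ft_force: [-0.4, 0.9, -0.3]
grip_width: 0.71
grip_force: 0.0
red 235 (array([0.6816, 0.0011]), 41.8) 0.1305840810127079
blue 234 (array([ 0.6854, -0.054 ]), 40.3) 0.13052320748676938
green 225 (array([0.6778, 0.0577]), 41.0) 0.13049975333147312
yellow 258 (array([ 0.6914, -0.1083]), 42.8) 0.1299638071199432
top block 127 (array([ 0.5918, -0.0319]), 24, 17, -87.8) rack frame (np.float64(-0.07276195304949583), np.float64(0.0006842429560951262))
red 316 (array([6.841e-01, 1.000e-04]), 43.4) 0.13026841966409114
blue 328 (array([ 0.6883, -0.0551]), 42.6) 0.13016968207532725
green 242 (array([0.6824, 0.0552]), 40.2) 0.12930071021538125
yellow 331 (array([ 0.6924, -0.1104]), 43.7) 0.13041153639895764
scene block 89 (array([ 0.5927, -0.0332]), 24, 15, -82.6) rack frame (np.float64(-0.07196434030905643), np.float64(-0.0006809727471140103))
```

View pics/fin.png

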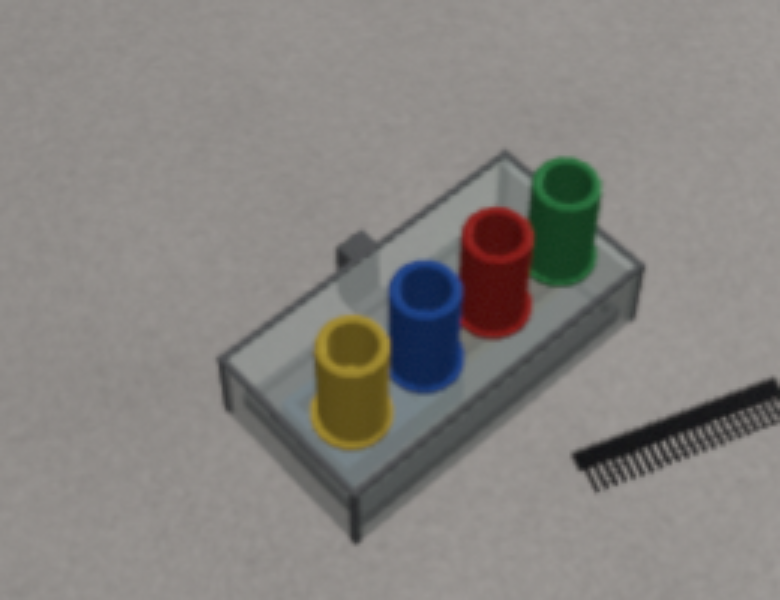

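View pics/top9.png

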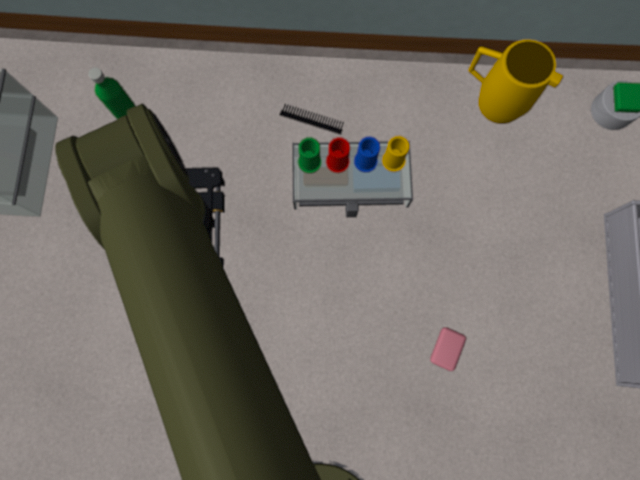

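All four tubes are seated on their own colours (309–397, 155). The tray grip block at (352,210) is at rack x −72 mm, so the tray is home. Dish and brush show faintly under the deck. Handing in.

```bash
python3 -c "
from bench import ctrl
print(ctrl.close_job())"
```

```text
the job is handed in; nothing more can be done
None
```

The job is handed in (no verdict came back): the tray, with soap dish and nail brush in it, is fully home under the rack, all four tubes are seated on the spigots of their own colours, and I kept clear of the cup, jar, soap bar and pink tube, though I didn't re-measure them at the end.

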